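# Clear the bedside table, bolt the drawer and stand the photo frame on the caddy

### The arm

A 6-joint arm with a two-finger parallel gripper is mounted at the origin on the work surface. World frame = base frame: x ahead of the robot, y to its left, z up, the work surface at z = 0. Lengths are in m, angles in rad, forces in N, time in s.
With the tool pointing down it reaches from about 0.375 to 0.9 m from the base axis. Payload 3.1 kg.
Tool frame: the origin (TCP) lies between the finger pads; the fingertips stand 8 mm ahead of it and the grasp point (between the pads) lies 11 mm behind it; z points along the fingers, y is the direction in which the jaws open and shut (so a half turn about z gives the same grasp; the last joint's range is limited). The gripper opens to 85 mm and grips with 20 to 120 N. Pads are 22 mm wide; open, the fingers measure 114 mm over their backs; the gripper's body (76 mm by 85 mm) begins 54 mm behind the grasp point. The pads swing forward as they close: fully open they stand 13 mm farther back than shut.
Start: joints at [-1.504, 0.527, 1.433, -0, 1.181, -0.178], TCP at [0.152, -0.606, 0.239] pointing down, gripper open.
Joint ranges: [-3.08, 3.08], [-0.75, 2.2], [0.22, 2.44], [-1.43, 4.57], [0, 2.65], [-2.85, 2.85]. Speed limits (rad/s): [2.79, 2.79, 3.14, 3.14, 3.14, 3.14].

### API

Orientations are given as a rotation vector (axis times angle).
In Python, from plant import get_state, vision, sign_off, nets gives the robot as it stands.
- The arm moves only by the shell command python3 -m inch 'ROWS' [FORCE]. ROWS is JSON, a list of rows, each a list of 3 entries, a list of its own where there are three numbers: the shift along the tool's x, y, z in cm, then the turn about the tool's z in degrees, then the finger opening in cm, from 0 to 8.54. A call has 1 to 12 rows; each row is the pose to reach, as a shift and turn from the pose commanded when the call began, along the tool's axes at that moment; what a row does not reach only later rows make up. A row lasts 1/12 s, in which the tool goes at most 41.7 mm and 7.16 degrees, less where a joint would pass 70% of its speed; a pose out of reach is approached as far as the arm can. A call with a gripper value outside its range is refused whole. The fingers move at their own pace and stop on an object; FORCE is the grip in N (left out, the last holds). Time passes only in rows, so rows that repeat a pose let the fingers close. It gives the time, the measured TCP pose, the force and the opening at its end, in the units of the state.
- get_state(): the state, without advancing time (a new reading comes with each control period).
- vision.get_image(name): name is "side" or "top"; returns a dict with "image" (400x640x3 uint8, blue, green, red), "intrinsics" (3x3 intrinsics, pixels), "extrinsics" (4x4, takes a point from world to camera coordinates). Camera axes: x right, y down, z forward; pixel columns grow to the right and rows downward; lengths in m; the calibration is good to about 2 mm. A picture is of the moment at which its call begins. There is no depth.
- sign_off(): hands the job in, once; it reports no verdict.
Trained networks look in the newest picture that a camera, given by its name, has taken for a name from the list of things; names that differ only in an ending like _2 or _b are one class to them, and where a whole thing is asked for, a point or a joint stands for the part that bears it (a point fixed in the world has none). Each returns a list of dicts, best first, with "score" (0 to 1); they miss things now and then, are a little off and sometimes report something else, mostly with a low value. They report only what shows in the picture. A call takes as long as a camera call.
- nets.masks_of(target, camera): "pixels" (400x640 bool, what is visible of it).
- nets.mark_of(target, camera): "location" ([x, y, z] in m, in world coordinates, good to about 4 mm: a listed point, or the origin of a listed thing).
The state is a dict: "clock": time; "joint_positions": joint angles; "qd": joint speeds; "joint_torque": joint torques, N m; "position": TCP position; "eef_rot": TCP orientation; "contact_force": force on the tool from outside, world axes, zero at the start; "wrist_torque": the same for the moment, N m; "grip_width": finger opening in m.
Only numpy, scipy, OpenCV 4.12 (cv2) and the standard library are available. Lean on these libraries where they do the work, as an engineer would, in place of code of your own. Each camera call takes 0.05 s, during which the arm holds its last target. There are 200 camera calls.

### The job

Clear the bedside table for the night: lay every one of the torch, orange hair clip, blue spectacle case and black remote that is out on the table inside the caddy's open drawer, push the drawer fully shut, and only then slide its bolt fully home into the keeper. After that, stand the photo frame, leaning back on its fully unfolded kickstand, on top of the wooden caddy. Leave the mug, bell, stacked containers, clock and lotion bottle where they are.

Things in the scene. Friction and masses are not known exactly. Their poses are not given: they have to be found in the camera images.
- caddy: Low fixed wooden caddy, 180 (x) x 364 (y) x 100 high. Origin: centre of its underside; x from its drawer front to its back (away from the robot), y to its left, z up. The frame is to stand on its flat top. Carcass front at x = -90. A brass keeper loop is fixed to its front at local (-109, 170, 78).
- drawer_floor (a point): Centre of the drawer's inner floor, 20 above the table (axes as the caddy's). Inside 135 (x) x 300 (y); side and back walls rise 41 above the floor, the dark front panel 66. The panel is 316 wide, its outer face 79.5 in front (-x) of this point. When shut, the caddy's top is 68 above this floor.
- drawer (a joint): Slide of the drawer in m: 0 fully shut, up to 0.14 pulled out toward the robot (local -x of the caddy). It starts nearly fully out. About 3 N of friction, stays where left; can be pushed shut on the panel.
- bolt (a joint): Slide of the steel barrel bolt on the drawer's front panel, in m: 0 drawn back, 0.04 fully home in the keeper; it moves along the caddy's +y (to its left). About 1.5 N of friction. It enters the keeper only with the drawer within 4 mm of shut, and then holds it.
- bolt_knob (a point): Top of the bolt's upright knob, a 14 diameter steel post standing 30 clear above the bolt's 10 thick bar, 11 in front of the panel's face; this point is 120 above the table. Brass guides either side reach 87 above the table. With bolt at 0 and drawer shut: local (-113, 85) of the caddy.
- frame: Loose dark wooden photo-strip frame, 160 x 66 x 14 thick, about 0.3 kg, lying face down at first. Origin: centre of its photo face (underside as it lies); x to its top end, y across, z out of its back. Its plain top end (x +30 to +80) can be gripped across the 66 width. On the unfolded kickstand it leans back about 0.3 rad.
- frame_top (a point): Middle of the frame's top end (frame x = +80).
- frame_bottom (a point): Bottom edge of the frame's back (frame x = -80, z = 14).
- kickstand (a joint): Kickstand hinge, rad: 0 folded flat on the back, 0.6 fully unfolded at its stop. Axis along the frame's y at frame x = +25, z = 15.5; the strut (107 long, 30 wide, 5 thick) reaches from there to the frame's bottom end; its free end swings up off the back. 0.05 N m friction: stays where left.
- kick_tab (a point): Top of the red pull tab on the kickstand's outer face: 18 along x, 14 across (y), 22 high, 80 from the hinge; its top is 27 above the strut's underside (42 above the table when folded and lying).
- kick_foot (a point): Rubber foot at the free end of the kickstand, 107 from the hinge.
- torch: Silver aluminium torch with a flat underside, 120 x 34 x 34, 0.14 kg; it does not roll. Loose, to be stowed if present (None from the start: absent this time). Origin: centre of its underside; x along its length, z up.
- clip: Orange plastic claw hair clip, 100 x 40 x 34, 0.04 kg. Loose, to be stowed if present (None from the start: absent this time). Origin: centre of its underside; x along its length, z up.
- spec_case: Blue hard spectacle case, 120 x 50 x 34, 0.11 kg. Loose, to be stowed if present (None from the start: absent this time). Origin: centre of its underside; x along its length, z up.
- remote: Black remote control with grey buttons, 120 x 44 x 20, 0.09 kg. Loose, to be stowed if present (None from the start: absent this time). Origin: centre of its underside; x along its length, z up.
- mug: Loose bystander, leave it alone. Origin: centre of its underside. White ceramic mug, 80 diameter, 95 high, handle at its +y.
- bell: Loose bystander, leave it alone. Origin: centre of its underside. Stainless steel pooja bell, 64 diameter, 114 high, slim handle on top.
- containers: Loose bystander, leave it alone. Origin: centre of its underside. Stack of three round plastic containers, green, yellow and red, 100 diameter, 108 high.
- clock: Loose bystander, leave it alone. Origin: centre of its underside. White alarm clock, 40 x 85 x 59 high.
- lotion: Loose bystander, leave it alone. Origin: centre of its underside. White lotion bottle, 56 diameter, 150 high.

How it is judged:
On the way, in this order (a step that is already met when the one before it is completed fails the run):
1. every item present lies inside the drawer (x of torch in the frame of drawer_floor between -0.0675 and 0.0675 m and y of torch in the frame of drawer_floor between -0.15 and 0.15 m and z of torch in the frame of drawer_floor between -0.01 and 0.042 m and x of clip in the frame of drawer_floor between -0.0675 and 0.0675 m and y of clip in the frame of drawer_floor between -0.15 and 0.15 m and z of clip in the frame of drawer_floor between -0.01 and 0.042 m and x of spec_case in the frame of drawer_floor between -0.0675 and 0.0675 m and y of spec_case in the frame of drawer_floor between -0.15 and 0.15 m and z of spec_case in the frame of drawer_floor between -0.01 and 0.042 m and x of remote in the frame of drawer_floor between -0.0675 and 0.0675 m and y of remote in the frame of drawer_floor between -0.15 and 0.15 m and z of remote in the frame of drawer_floor between -0.01 and 0.042 m), for 0.2 s.
2. the drawer is pushed fully shut with the items inside (all of step 1 and value of joint drawer below 0.008 m), for 0.2 s.
3. the bolt is slid home with the drawer shut (value of joint drawer below 0.008 m and value of joint bolt above 0.035 m), for 0.2 s.
4. the frame stands on the caddy's top on its unfolded kickstand (all of step 3 and z of frame_bottom in the frame of caddy between 0.092 and 0.112 m and z of kick_foot in the frame of caddy between 0.092 and 0.112 m and z of frame_top in the frame of caddy above 0.225 m and value of joint kickstand above 0.5 rad and x of frame in the frame of caddy between -0.095 and 0.095 m and y of frame in the frame of caddy between -0.18 and 0.18 m), for 0.3 s.
At the end, for the whole second after the job is handed in: Items present inside the drawer; drawer within 8 mm of shut; bolt 35+ of 40 mm home; frame at rest on the caddy top, bottom edge and kickstand foot both within about 10 mm of the top surface, its top end 125+ mm above it, kickstand open beyond 0.5 rad (all of step 1 and all of step 4 and linear speed of frame below 0.02 m/s and angular speed of frame below 0.2 rad/s); the robot touches nothing.
It fails at once if the mug is shoved (more than 40 mm) or knocked over (distance of mug from where it was at the start of the episode above 0.04 m or angle between mug's own z axis and vertical above 0.6 rad).
It fails at once if the bell is shoved (more than 40 mm) or knocked over (distance of bell from where it was at the start of the episode above 0.04 m or angle between bell's own z axis and vertical above 0.6 rad).
It fails at once if the containers is shoved (more than 40 mm) or knocked over (distance of containers from where it was at the start of the episode above 0.04 m or angle between containers's own z axis and vertical above 0.6 rad).
It fails at once if the clock is shoved (more than 40 mm) or knocked over (distance of clock from where it was at the start of the episode above 0.04 m or angle between clock's own z axis and vertical above 0.6 rad).
It fails at once if the lotion is shoved (more than 40 mm) or knocked over (distance of lotion from where it was at the start of the episode above 0.04 m or angle between lotion's own z axis and vertical above 0.6 rad).
Of torch, clip, spec_case, remote only 3 to 4 are there at a start; the rules pass over those that are not, and their reading is None.
At some moment in a run one of torch, clip, spec_case, remote may be knocked a few centimetres aside while the robot is not near it.
It also fails if it takes over 208 s, if anything falls off the work surface, if the arm or the gripper's body presses on something with over 40 N, if the wrist force passes 120 N, or if a joint passes its speed limit or range.

## Working session

There is one attempt and no reset: what is moved stays moved. The work goes in short steps, Python scripts to look and compute and a shell command to move; the robot and the scene stay as the last step left them, time stands still between calls to the robot, and variables do not carry over. Pictures are saved under pics/ and viewed, about 12 in all and at most 16, crops included, and the job is handed in when it is done.

```bash
mkdir -p pics; ls
cat > h.py <<'E'
import numpy as np, cv2
from plant import get_state, vision, nets
from scipy.spatial.transform import Rotation as R
def pic(cam,name):
    d=vision.get_image(cam); cv2.imwrite(f'pics/{name}.png',d['image']); return d
def loc(t,cams=('top','side')):
    for c in cams:
        r=nets.mark_of(t,c)
        print(t,c,[(np.round(x['location'],4).tolist(),round(x['score'],2)) for x in r[:2]])
def proj(d,p):
    e=np.array(d['extrinsics']);q=e[:3,:3]@np.array(p)+e[:3,3];u=np.array(d['intrinsics'])@q;return u[:2]/u[2]
def ray(d,uv,z):
    e=np.array(d['extrinsics']);K=np.array(d['intrinsics']);v=e[:3,:3].T@np.linalg.inv(K)@np.array([uv[0],uv[1],1.]);c=-e[:3,:3].T@e[:3,3];return c+v*(z-c[2])/v[2]
def to(p,cap=True):
    """shift in tool cm to reach world point p (TCP)"""
    s=get_state();return np.round(R.from_rotvec(s['eef_rot']).inv().apply(np.array(p)-s['position'])*100,2)
def rect(t,cam,z,d):
    r=nets.masks_of(t,cam)
    if not r: print(t,'no mask');return
    m=np.array(r[0]['pixels'],np.uint8);ys,xs=np.nonzero(m)
    P=np.array([ray(d,(x,y),z)[:2] for x,y in zip(xs,ys)],np.float32)
    c,w,a=cv2.minAreaRect(P*1000);b=cv2.boxPoints((c,w,a));e=[b[1]-b[0],b[2]-b[1]];l=max(e,key=np.linalg.norm)
    print(t,cam,'score',round(r[0]['score'],2),'px',len(xs),'c',np.round(c,1),'size',np.round(w,1),'long-axis yaw deg',round(float(np.degrees(np.arctan2(l[1],l[0]))),1))
E
python3 - <<'E'
from h import *
a=pic('top','t0');b=pic('side','s0')
im=np.vstack([a['image'],b['image']]);
for t in 'caddy drawer_floor bolt_knob frame frame_top frame_bottom kick_tab torch clip spec_case remote'.split(): loc(t)
for t in 'mug bell containers clock lotion'.split(): loc(t,('top',))
for t,z in [('torch',.034),('clip',.034),('spec_case',.034),('remote',.02),('frame',.014),('caddy',.1)]: rect(t,'top',z,a)
s=get_state();print(s);print(R.from_rotvec(s['eef_rot']).as_matrix().round(3))
E
```

```text
pics
caddy top [([0.656, -0.2242, -0.0004], 0.9), ([0.4891, 0.2027, 0.0001], 0.67)]
caddy side [([0.3402, -0.422, 0.0007], 0.7), ([0.6562, -0.2259, 0.0008], 0.66)]
drawer_floor top [([0.5423, -0.1081, 0.0238], 0.96)]
drawer_floor side [([0.572, 0.2179, 0.0082], 0.47)]
bolt_knob top [([0.5377, 0.0152, 0.1178], 0.39)]
bolt_knob side [([0.5461, -0.1063, 0.0179], 0.65), ([0.5396, 0.0151, 0.1214], 0.44)]
frame top [([0.4919, 0.1992, -0.0003], 0.73), ([0.3414, -0.4206, 0.0047], 0.41)]
frame side [([0.494, 0.2064, -0.0008], 0.59)]
frame_top top [([0.573, 0.2176, 0.0065], 0.91)]
frame_top side [([0.5714, 0.2172, 0.0078], 0.64)]
frame_bottom top [([0.4137, 0.1877, 0.0118], 0.67), ([0.7774, 0.0645, -0.006], 0.35)]
frame_bottom side [([0.4124, 0.1914, 0.0135], 0.58), ([0.6008, 0.4588, 0.0006], 0.23)]
kick_tab top [([0.4395, 0.1945, 0.0414], 0.54)]
kick_tab side [([0.439, 0.1943, 0.0476], 0.9)]
torch top [([0.6404, 0.2519, 0.0004], 0.56)]
torch side [([0.5994, 0.4633, -0.003], 0.7)]
clip top [([0.5407, -0.1105, 0.0213], 0.48), ([0.6612, 0.0977, 0.0011], 0.4)]
clip side [([0.5241, 0.3478, 0.0036]
[... 933 characters left out ...]
44e+00,  5.27484415e-01,  1.43268429e+00,  2.51895117e-05,
        1.18142310e+00, -1.78504375e-01]), 'qd': array([ 0.00039806, -0.00263989,  0.00067909, -0.00060251,  0.00050403,
        0.00200661]), 'joint_torque': array([-5.89353494e-04, -4.42314756e+01, -1.78413856e+01, -1.77200309e-04,
        9.10697763e-04, -1.86119813e-06]), 'position': array([ 0.15211656, -0.60618627,  0.23932499]), 'eef_rot': array([3.11789544e+00, 3.85121966e-01, 3.64750767e-05]), 'contact_force': array([ 0.04959584, -0.85792612, -0.1414936 ]), 'wrist_torque': array([-0.01621438,  0.03497168, -0.04891155]), 'grip_width': 0.08507414808895766}
[[ 0.97   0.243  0.   ]
 [ 0.243 -0.97   0.   ]
 [ 0.     0.    -1.   ]]
```

View pics/t0.png

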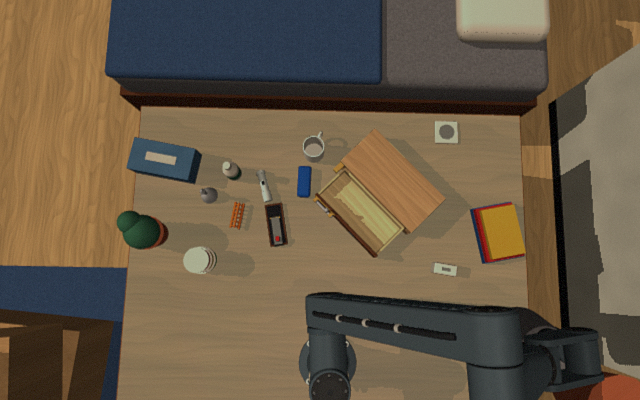

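View pics/s0.png

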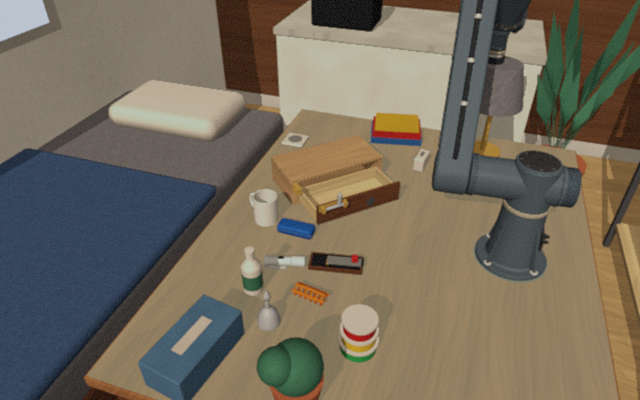

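Two pictures are viewed so far.

- **Top view:** the orange clip is at (238,215), the torch at (264,187), the blue case at (304,182), and the frame at (276,225) with its tab toward the robot. The caddy is at about -45° with its drawer open, and the knob is at (322,207).
- **Side view:** it shows the same layout and no remote.

I'll start moving toward the clip.

```bash
python3 -m inch '[[[38.8,-32.1,0],24,6.5],[[38.8,-32.1,0],24,6.5],[[38.8,-32.1,0],24,6.5],[[38.8,-32.1,0],24,6.5],[[38.8,-32.1,0],24,6.5],[[38.8,-32.1,0],24,6.5],[[38.8,-32.1,0],24,6.5],[[38.8,-32.1,0],24,6.5],[[38.8,-32.1,0],24,6.5],[[38.8,-32.1,0],24,6.5],[[38.8,-32.1,0],24,6.5],[[38.8,-32.1,0],24,6.5]]' 25
python3 - <<'E'
from h import *
d=vision.get_image('top'); rect('clip','top',.034,d); loc('clip',('side',)); loc('remote')
rect('torch','top',.034,d); rect('spec_case','top',.034,d); rect('frame','top',.014,d)
print(to([.522,.348,.14]),to([.522,.348,.016]),get_state()['eef_rot'])
E
```

```text
clock: 2.75
position: [0.4492, -0.2016, 0.2397]
eef_rot: [3.129, -0.272, 0.001]
contact_force: [0.9, -0.8, -0.5]
grip_width: 0.0651
clip top score 0.6 px 231 c [523.3 345.2] size [37.9 88.5] long-axis yaw deg -12.1
clip side [([0.5241, 0.3478, 0.0036], 0.96)]
remote top []
remote side []
torch top score 0.71 px 748 c [357.4 473. ] size [ 97.8 119.5] long-axis yaw deg -86.9
spec_case top score 0.96 px 417 c [655.4 100.2] size [ 50. 120.] long-axis yaw deg -1.5
frame top score 0.78 px 760 c [492.1 202.3] size [161.5  67.4] long-axis yaw deg 10.2
[ -2.33 -55.72   9.92] [ -2.33 -55.73  22.32] [ 3.12923443e+00 -2.75382816e-01 -7.02895029e-05]
```

```bash
python3 -m inch '[[[-2.3,-55.6,4],2,6.5],[[-2.3,-55.6,4],2,6.5],[[-2.3,-55.6,4],2,6.5],[[-2.3,-55.6,4],2,6.5],[[-2.3,-55.6,4],2,6.5],[[-2.3,-55.6,4],2,6.5],[[-2.3,-55.6,4],2,6.5],[[-2.3,-55.6,4],2,6.5],[[-2.3,-55.6,4],2,6.5],[[-2.3,-55.6,4],2,6.5],[[-2.3,-55.6,4],2,6.5],[[-2.3,-55.6,4],2,6.5]]' 
python3 -m inch '[[[0,0,0],0,6.5],[[0,0,0],0,6.5]]'
python3 - <<'E'
from h import *
print(to([.523,.347,.016]),get_state()['eef_rot']); loc('clip')
E
```

```text
clock: 4.15
position: [0.5146, 0.2914, 0.2033]
eef_rot: [3.124, -0.331, 0.0]
contact_force: [0.5, -0.1, -0.7]
grip_width: 0.0652
clock: 4.32
position: [0.5142, 0.2916, 0.2029]
eef_rot: [3.124, -0.324, -0.0]
contact_force: [-0.3, -1.1, -0.9]
grip_width: 0.0648
[-0.28 -5.61 18.69] [ 3.12445085e+00 -3.23717731e-01 -1.68327186e-04]
clip top [([0.5256, 0.3481, 0.0005], 0.76)]
clip side [([0.5241, 0.3478, 0.0036], 0.96)]
```

```bash
python3 -m inch '[[[-0.1,-5.7,2],0,6.5],[[-0.1,-5.7,4],0,6.5],[[-0.1,-5.7,8],0,6.5],[[-0.1,-5.7,11],0,6.5],[[-0.1,-5.7,14],0,6.5],[[-0.1,-5.7,17],0,6.5],[[-0.1,-5.7,18.6],0,6.5],[[-0.1,-5.7,18.6],0,3],[[-0.1,-5.7,18.6],0,1],[[-0.1,-5.7,18.6],0,1],[[-0.1,-5.7,18.6],0,1],[[-0.1,-5.7,18.6],0,1]]' 25
python3 -m inch '[[[0,0,0],0,1],[[0,0,0],0,1],[[0,0,0],0,1],[[0,0,-4],0,1],[[0,0,-8],0,1],[[0,0,-12],0,1],[[0,0,-14],0,1],[[0,0,-14],0,1]]'
```

```text
clock: 5.42
position: [0.5258, 0.3471, 0.0193]
eef_rot: [-3.123, 0.327, -0.005]
contact_force: [-0.4, -0.4, 0.5]
grip_width: 0.0397
clock: 6.08
position: [0.5279, 0.3489, 0.1636]
eef_rot: [-3.119, 0.325, -0.017]
contact_force: [0.7, 0.2, -0.1]
grip_width: 0.0394
```

```bash
python3 -m inch '[[[4.4,54.1,0],33,1],[[4.4,54.1,0],33,1],[[4.4,54.1,0],33,1],[[4.4,54.1,0],33,1],[[4.4,54.1,0],33,1],[[4.4,54.1,0],33,1],[[4.4,54.1,0],33,1],[[4.4,54.1,0],33,1],[[4.4,54.1,0],33,1],[[4.4,54.1,0],33,1],[[4.4,54.1,0],33,1],[[4.4,54.1,0],33,1]]'
python3 -m inch '[[[0,0,0],0,1],[[0,0,0],0,1]]'
python3 - <<'E'
from h import *
s=get_state();print(to([.4604,-.190,.045]),np.degrees(2*np.arctan2(s['eef_rot'][1],s['eef_rot'][0]))); loc('drawer_floor');loc('caddy')
pic('side','s1')
E
```

```text
clock: 7.08
position: [0.46, -0.1504, 0.1567]
eef_rot: [-2.903, 1.2, 0.003]
contact_force: [0.4, 0.2, -0.5]
grip_width: 0.0399
clock: 7.25
position: [0.4607, -0.1511, 0.1568]
eef_rot: [-2.9, 1.208, 0.001]
contact_force: [0.1, 0.3, -0.3]
grip_width: 0.0395
[ 2.75  2.76 11.18] 314.7823635252785
drawer_floor top [([0.5424, -0.1085, 0.0226], 0.76)]
drawer_floor side [([0.572, 0.2179, 0.0082], 0.47)]
caddy top [([0.6563, -0.2223, 0.0001], 0.88)]
caddy side [([0.3402, -0.422, 0.0007], 0.7), ([0.6562, -0.2259, 0.0008], 0.66)]
```

```bash
sed -i 's/^def loc(t,cams=.*/&\n    for c in cams: vision.get_image(c)/' h.py; python3 -m inch '[[[2.75,1.75,0],0,1],[[2.75,1.75,0],0,1],[[2.75,1.75,3],0,1],[[2.75,1.75,6],0,1],[[2.75,1.75,9],0,1],[[2.75,1.75,10.5],0,1],[[2.75,1.75,11.5],0,1],[[2.75,1.75,11.8],0,1],[[2.75,1.75,11.8],0,1],[[2.75,1.75,11.8],0,4.8],[[2.75,1.75,11.8],0,4.8],[[2.75,1.75,11.8],0,4.8]]'
python3 -m inch '[[[0,0,0],0,4.8],[[0,0,-4],0,4.8],[[0,0,-8],0,4.8],[[0,0,-11],0,4.8],[[0,0,-14],0,6.0],[[0,0,-14],0,6]]'
python3 - <<'E'
from h import *
d=pic('top','t2');loc('clip');loc('torch',('top',));rect('torch','top',.034,d)
s=get_state();print(to([.639,.251,.18]),np.degrees(2*np.arctan2(s['eef_rot'][1],s['eef_rot'][0])))
E
```

```text
clock: 8.5
position: [0.4692, -0.1811, 0.0406]
eef_rot: [2.903, -1.2, 0.004]
contact_force: [-0.2, -0.1, 0.1]
grip_width: 0.0478
clock: 9.0
position: [0.4715, -0.1827, 0.1853]
eef_rot: [2.901, -1.199, 0.02]
contact_force: [-0.3, -0.8, 0.3]
grip_width: 0.0599
clip top []
clip side [([0.4705, -0.1795, 0.0228], 0.58)]
torch top [([0.6432, 0.2513, -0.0002], 0.77)]
torch top score 0.85 px 275 c [635.1 250.4] size [122.5  35.2] long-axis yaw deg 18.2
[-18.32 -42.64  -0.15] 315.0781669421962
```

View pics/t2.png

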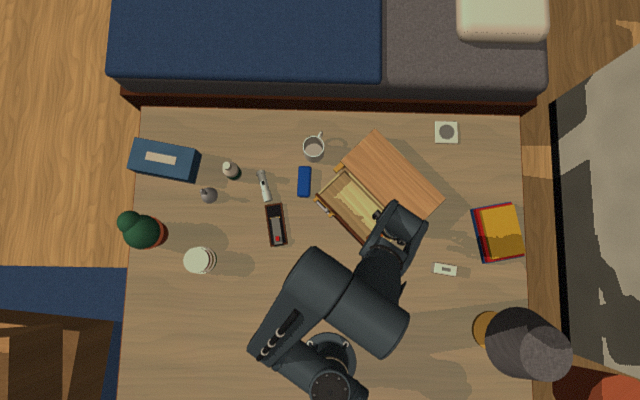

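The top view (picture 3) shows the clip gone from the table; the arm hides the near end of the drawer. The side network puts the clip at (0.470,-0.180,0.023), inside the drawer. The torch comes next, at (264,187).

```bash
python3 -m inch '[[[-18.3,-42.6,0],-62,6],[[-18.3,-42.6,0],-62,6],[[-18.3,-42.6,0],-62,6],[[-18.3,-42.6,0],-62,6],[[-18.3,-42.6,0],-62,6],[[-18.3,-42.6,0],-62,6],[[-18.3,-42.6,0],-62,6],[[-18.3,-42.6,0],-62,6],[[-18.3,-42.6,0],-62,6],[[-18.3,-42.6,0],-62,6],[[-18.3,-42.6,0],-62,6],[[-18.3,-42.6,0],-62,6]]' 
python3 -m inch '[[[0,0,0],0,6],[[0,0,0],0,6]]'
python3 - <<'E'
from h import *
loc('torch',('side',))
s=get_state();print(to([.640,.251,.016]),np.degrees(2*np.arctan2(s['eef_rot'][1],s['eef_rot'][0])))
E
```

```text
clock: 10.4
position: [0.6411, 0.257, 0.1782]
eef_rot: [-3.102, -0.474, -0.004]
contact_force: [0.0, -0.4, -0.4]
grip_width: 0.0598
clock: 10.57
position: [0.6386, 0.2499, 0.1779]
eef_rot: [3.106, 0.468, -0.005]
contact_force: [0.2, -0.8, 0.5]
grip_width: 0.0599
torch side [([0.6363, 0.2518, -0.0037], 0.62), ([0.4725, -0.1836, 0.0225], 0.39)]
[ 0.25 -0.21 16.26] 17.007037975143298
```

```bash
python3 -m inch '[[[0.1,-0.15,4],0,6],[[0.1,-0.15,8],0,6],[[0.1,-0.15,12],0,6],[[0.1,-0.15,14.5],0,6],[[0.1,-0.15,16.2],0,6],[[0.1,-0.15,16.2],0,6],[[0.1,-0.15,16.2],0,3],[[0.1,-0.15,16.2],0,1],[[0.1,-0.15,16.2],0,1],[[0.1,-0.15,16.2],0,1],[[0.1,-0.15,16.2],0,1],[[0.1,-0.15,16.2],0,1]]' 30
python3 -m inch '[[[0,0,0],0,1],[[0,0,0],0,1],[[0,0,0],0,1],[[0,0,-4],0,1],[[0,0,-8],0,1],[[0,0,-12],0,1],[[0,0,-15],0,1],[[0,0,-15],0,1],[[0,0,-15],0,1]]'
python3 - <<'E'
from h import *
s=get_state();print(to([.5124,-.0933,.17]),np.degrees(2*np.arctan2(s['eef_rot'][1],s['eef_rot'][0])))
E
```

```text
clock: 11.67
position: [0.6413, 0.2518, 0.0194]
eef_rot: [3.106, 0.467, 0.005]
contact_force: [-1.2, -2.1, 5.2]
grip_width: 0.0335
clock: 12.42
position: [0.6412, 0.2524, 0.1701]
eef_rot: [-3.106, -0.467, -0.008]
contact_force: [0.4, -0.2, -2.5]
grip_width: 0.0336
[-22.48  29.26  -0.1 ] -342.89608479909987
```

```bash
python3 -m inch '[[[-22.5,29.3,0],-27.8,1],[[-22.5,29.3,0],-27.8,1],[[-22.5,29.3,0],-27.8,1],[[-22.5,29.3,0],-27.8,1],[[-22.5,29.3,0],-27.8,1],[[-22.5,29.3,0],-27.8,1],[[-22.5,29.3,0],-27.8,1],[[-22.5,29.3,0],-27.8,1],[[-22.5,29.3,0],-27.8,1],[[-22.5,29.3,0],-27.8,1],[[-22.5,29.3,0],-27.8,1],[[-22.5,29.3,0],-27.8,1]]' 
python3 -m inch '[[[0,0,0],0,1],[[0,0,0],0,1]]'
python3 - <<'E'
from h import *
d=pic('side','s3')
s=get_state();print(to([.5159,-.0898,.042]),np.degrees(2*np.arctan2(s['eef_rot'][1],s['eef_rot'][0])))
E
```

```text
clock: 13.42
position: [0.51, -0.0937, 0.1661]
eef_rot: [-2.902, -1.197, 0.003]
contact_force: [-0.1, 0.1, -1.5]
grip_width: 0.0336
clock: 13.58
position: [0.5111, -0.0927, 0.1669]
eef_rot: [-2.901, -1.202, 0.001]
contact_force: [-0.8, 0.2, -1.8]
grip_width: 0.0334
[ 0.54  0.13 12.51] -314.9780514658601
```

View pics/s3.png

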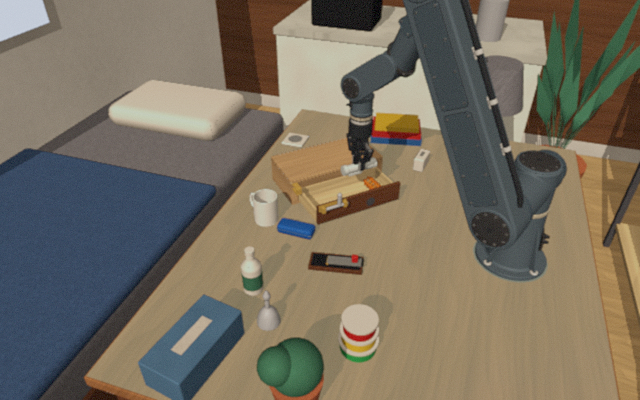

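Side picture 4 shows the clip lying in the drawer's far end at (372,184) and the torch held above the drawer at (360,167).

```bash
python3 -m inch '[[[0.5,0.3,4],0,1],[[0.5,0.3,8],0,1],[[0.5,0.3,11],0,1],[[0.5,0.3,12],0,1],[[0.5,0.3,12.5],0,1],[[0.5,0.3,12.5],0,1],[[0.5,0.3,12.5],0,4.0],[[0.5,0.3,12.5],0,4.0],[[0.5,0.3,12.5],0,4.0],[[0.5,0.3,12.5],0,4]]'
python3 -m inch '[[[0,0,0],0,4],[[0,0,-4],0,4],[[0,0,-8],0,4],[[0,0,-12],0,6],[[0,0,-14],0,7.5],[[0,0,-14],0,7.5],[[0,0,-14],0,7.5]]'
python3 - <<'E'
from h import *
loc('torch');loc('spec_case',('top',)); d=vision.get_image('top');rect('spec_case','top',.034,d)
s=get_state();print(to([.659,.101,.18]),np.degrees(2*np.arctan2(s['eef_rot'][1],s['eef_rot'][0])))
E
```

```text
clock: 14.47
position: [0.5214, -0.0955, 0.0508]
eef_rot: [2.891, 1.202, 0.011]
contact_force: [-5.5, -8.0, 56.6]
grip_width: 0.0403
clock: 15.05
position: [0.518, -0.0923, 0.1842]
eef_rot: [2.9, 1.201, 0.005]
contact_force: [-1.6, -0.4, 0.2]
grip_width: 0.0749
torch top [([0.5244, -0.0987, 0.0212], 0.6)]
torch side [([0.5188, -0.0958, 0.0184], 0.51)]
spec_case top [([0.6602, 0.1016, 0.0015], 0.89), ([0.6059, 0.4626, 0.0054], 0.69)]
spec_case top score 0.86 px 407 c [657.3 100. ] size [ 50.  116.6] long-axis yaw deg -1.5
[23.78 -3.66  0.12] -315.1204069371069
```

```bash
python3 -m inch '[[[23.7,-3.6,0],46.5,7.5],[[23.7,-3.6,0],46.5,7.5],[[23.7,-3.6,0],46.5,7.5],[[23.7,-3.6,0],46.5,7.5],[[23.7,-3.6,0],46.5,7.5],[[23.7,-3.6,0],46.5,7.5],[[23.7,-3.6,0],46.5,7.5],[[23.7,-3.6,0],46.5,7.5],[[23.7,-3.6,0],46.5,7.5],[[23.7,-3.6,0],46.5,7.5]]'
python3 - <<'E'
from h import *
loc('spec_case',('side',)); loc('drawer_floor',('top',)); loc('torch',('side',)); loc('bolt_knob')
s=get_state();print(to([.660,.101,.020]),np.degrees(2*np.arctan2(s['eef_rot'][1],s['eef_rot'][0])))
E
```

```text
clock: 16.28
position: [0.6583, 0.099, 0.1817]
eef_rot: [3.141, -0.043, -0.004]
contact_force: [0.7, -0.3, 1.1]
grip_width: 0.075
spec_case side [([0.6563, 0.0996, 0.0019], 0.86)]
drawer_floor top [([0.5398, -0.1107, 0.0231], 0.67), ([0.3421, -0.4216, -0.0], 0.4)]
torch side []
bolt_knob top [([0.539, 0.0131, 0.1169], 0.38)]
bolt_knob side [([0.5423, 0.0154, 0.1199], 0.54)]
[ 0.07 -0.14 16.26] 358.3720363803116
```

```bash
python3 -m inch '[[[0,-0.1,4],0,7.5],[[0,-0.1,8],0,7.5],[[0,-0.1,12],0,7.5],[[0,-0.1,14.5],0,7.5],[[0,-0.1,16.2],0,7.5],[[0,-0.1,16.2],0,7.5],[[0,-0.1,16.2],0,4],[[0,-0.1,16.2],0,2],[[0,-0.1,16.2],0,2],[[0,-0.1,16.2],0,2],[[0,-0.1,16.2],0,2],[[0,-0.1,16.2],0,2]]' 30
python3 -m inch '[[[0,0,0],0,2],[[0,0,0],0,2],[[0,0,0],0,2],[[0,0,-4],0,2],[[0,0,-8],0,2],[[0,0,-12],0,2],[[0,0,-15],0,2],[[0,0,-15],0,2],[[0,0,-15],0,2]]'
python3 - <<'E'
from h import *
loc('spec_case'); 
s=get_state();print(s['position'],to([.613,-.0385,.15]),np.degrees(2*np.arctan2(s['eef_rot'][1],s['eef_rot'][0])))
E
```

```text
clock: 17.78
position: [0.6604, 0.1009, 0.0222]
eef_rot: [-3.141, 0.044, -0.004]
contact_force: [-0.0, -0.1, 5.1]
grip_width: 0.0498
clock: 18.53
position: [0.6604, 0.1009, 0.173]
eef_rot: [3.141, -0.044, 0.008]
contact_force: [0.7, 1.2, -1.5]
grip_width: 0.0497
spec_case top [([0.6624, 0.0985, 0.1538], 0.4)]
spec_case side [([0.6546, 0.1006, 0.1521], 0.57)]
[0.65757756 0.1008262  0.16801327] [-4.05 14.05  1.82] -1.623133912749371
```

```bash
python3 -m inch '[[[-4.1,14.1,0],43.6,2],[[-4.1,14.1,0],43.6,2],[[-4.1,14.1,0],43.6,2],[[-4.1,14.1,0],43.6,2],[[-4.1,14.1,0],43.6,2],[[-4.1,14.1,0],43.6,2],[[-4.1,14.1,0],43.6,2],[[-4.1,14.1,0],43.6,2],[[-4.1,14.1,0],43.6,2],[[-4.1,14.1,0],43.6,2]]'
python3 - <<'E'
from h import *
loc('spec_case');loc('torch',('side',)); d=pic('side','s4');cv2.imwrite('pics/s4c.png',cv2.resize(d['image'][110:240,240:440],None,fx=4,fy=4))
s=get_state();print(s['position'],to([.613,-.0385,.056]),np.degrees(2*np.arctan2(s['eef_rot'][1],s['eef_rot'][0])))
E
```

```text
clock: 19.57
position: [0.6141, -0.0384, 0.1698]
eef_rot: [2.902, -1.204, -0.002]
contact_force: [-1.0, 0.4, -1.0]
grip_width: 0.0493
spec_case top [([0.6149, -0.04, 0.1472], 0.56)]
spec_case side [([0.6137, -0.0367, 0.1498], 0.96)]
torch side []
[ 0.61439134 -0.03874005  0.17054581] [-0.12  0.08 11.45] 314.8182532851288
```

View pics/s4c.png

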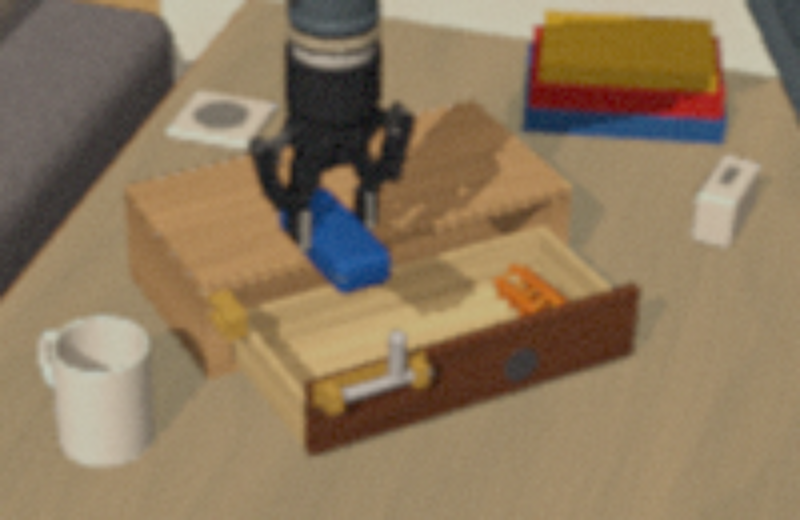

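Picture 5 shows the case held above the drawer, aligned across it, with the clip at the far end and the torch hidden behind the front panel. I'll lower it gently.

```bash
python3 -m inch '[[[-0.1,0,3],0,2],[[-0.1,0,6],0,2],[[-0.1,0,7.5],0,2],[[-0.1,0,8.5],0,2],[[-0.1,0,9],0,2],[[-0.1,0,9.5],0,2],[[-0.1,0,10],0,2],[[-0.1,0,10],0,2]]' 
python3 -m inch '[[[0,0,0.5],0,2],[[0,0,0.8],0,2],[[0,0,1.1],0,2],[[0,0,1.1],0,2]]'
```

```text
clock: 20.58
position: [0.6139, -0.0383, 0.0704]
eef_rot: [-2.9, 1.208, -0.001]
contact_force: [-1.1, -1.0, -1.2]
grip_width: 0.0491
clock: 20.92
position: [0.6133, -0.0382, 0.059]
eef_rot: [2.9, -1.208, -0.001]
contact_force: [0.3, 0.1, -1.2]
grip_width: 0.0493
```

```bash
python3 -m inch '[[[0,0,0.5],0,2],[[0,0,1.0],0,2],[[0,0,1.2],0,2],[[0,0,1.2],0,2],[[0,0,1.2],0,5.6],[[0,0,1.2],0,5.6],[[0,0,1.2],0,5.6]]' 
python3 -m inch '[[[0,0,-3],0,5.6],[[0,0,-7],0,5.6],[[0,0,-11],0,6],[[0,0,-15],0,6],[[0,0,-17],0,6],[[0,0,-17],0,6]]'
python3 - <<'E'
from h import *
loc('spec_case'); loc('drawer_floor',('top',)); loc('torch',('top',));loc('clip')
s=get_state();print(s['position'])
E
```

```text
clock: 21.5
position: [0.614, -0.0383, 0.0479]
eef_rot: [-2.9, 1.208, -0.001]
contact_force: [0.0, -0.5, -0.2]
grip_width: 0.0561
clock: 22.0
position: [0.6173, -0.039, 0.2243]
eef_rot: [-2.898, 1.207, -0.021]
contact_force: [1.2, -0.0, 0.3]
grip_width: 0.0598
spec_case top [([0.6126, -0.038, 0.0198], 0.49)]
spec_case side [([0.6115, -0.0378, 0.0229], 0.68)]
drawer_floor top [([0.5412, -0.112, 0.021], 0.68)]
torch top [([0.5011, -0.1044, 0.0204], 0.53)]
clip top [([0.4695, -0.1845, 0.0217], 0.46)]
clip side [([0.778, 0.072, -0.0029], 0.49), ([0.4675, -0.1848, 0.0233], 0.4)]
[ 0.61347148 -0.03816691  0.21676755]
```

```bash
python3 -m inch '[[[-12.0,13.1,0],0,0],[[-12.0,13.1,0],0,0],[[-12.0,13.1,0],0,0],[[-12.0,13.1,0],0,0],[[-12.0,13.1,0],0,0],[[-12.0,13.1,0],0,0],[[-12.0,13.1,0],0,0],[[-12.0,13.1,0],0,0]]'
python3 - <<'E'
from h import *
a=pic('top','t5');b=pic('side','s5')
loc('torch');loc('clip')
cv2.imwrite('pics/c5.png',np.vstack([cv2.resize(a['image'][120:270,280:480],None,fx=3,fy=2),cv2.resize(b['image'][120:240,240:440],None,fx=3,fy=2.4)]))
print(to([.4357,-.045,.06]),get_state()['position'])
E
```

```text
clock: 23.27
position: [0.4384, -0.046, 0.218]
eef_rot: [-2.9, 1.208, -0.006]
contact_force: [0.4, 0.9, -0.1]
grip_width: -0.0002
torch top [([0.6017, 0.4647, 0.0033], 0.52), ([0.4991, -0.1043, 0.0215], 0.47)]
torch side []
clip top [([0.468, -0.1816, 0.02], 0.49), ([0.4344, 0.191, 0.0438], 0.31)]
clip side [([0.4709, -0.1861, 0.0221], 0.58)]
[-0.06  0.02 15.74] [ 0.4362555  -0.04526997  0.2173598 ]
```

View pics/c5.png

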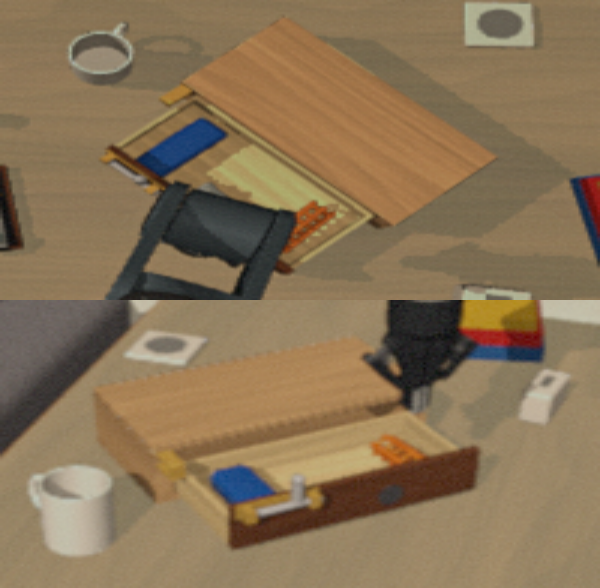

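Picture 6 shows the case and clip flat inside the drawer. A silver tip of the torch shows under the gripper along the front panel, and nothing stands above the walls. I'll push the drawer shut.

```bash
python3 -m inch '[[[-0.5,0,4],0,0],[[-0.5,0,8],0,0],[[-0.5,0,12],0,0],[[-0.5,0,15],0,0],[[-0.5,0,15.7],0,0],[[-0.5,0,15.7],0,0]]' 
python3 -m inch '[[[1.5,0,0],0,0],[[3,0,0],0,0],[[4.5,0,0],0,0],[[6,0,0],0,0],[[7.5,0,0],0,0],[[9,0,0],0,0],[[10,0,0],0,0],[[11,0,0],0,0],[[12,0,0],0,0],[[13,0,0],0,0],[[14,0,0],0,0],[[14,0,0],0,0]]'
python3 - <<'E'
from h import *
loc('bolt_knob'); print(to([.5551,-.1654,.06]),get_state()['contact_force'])
E
```

```text
clock: 24.27
position: [0.4315, -0.0414, 0.0588]
eef_rot: [2.9, -1.208, -0.008]
contact_force: [-0.1, -0.7, 0.2]
grip_width: -0.0002
clock: 25.27
position: [0.5345, -0.1439, 0.0611]
eef_rot: [2.899, -1.208, 0.011]
contact_force: [0.7, -1.0, 0.1]
grip_width: -0.0002
bolt_knob top [([0.4132, 0.1881, 0.0187], 0.62), ([0.6146, -0.0646, 0.1175], 0.47)]
bolt_knob side [([0.6192, -0.0628, 0.1199], 0.4)]
[3.35 0.01 0.04] [ 0.81047711  0.94901338 -0.23281013]
```

```bash
python3 -m inch '[[[1,0,0],0,0],[[1.8,0,0],0,0],[[2.4,0,0],0,0],[[2.8,0,0],0,0],[[3.1,0,0],0,0],[[3.2,0,0],0,0],[[3.2,0,0],0,0]]' 
python3 -m inch '[[[0.1,0,0],0,0],[[0.2,0,0],0,0],[[0.3,0,0],0,0],[[0.3,0,0],0,0]]'
python3 - <<'E'
from h import *
loc('bolt_knob'); print(to([.5551,-.1654,.06]),get_state()['contact_force'])
E
```

```text
clock: 26.05
position: [0.5539, -0.1641, 0.0602]
eef_rot: [2.9, -1.208, 0.0]
contact_force: [-1.3, 0.3, -1.1]
grip_width: 0.0002
clock: 26.38
position: [0.5558, -0.166, 0.0604]
eef_rot: [2.9, -1.208, -0.0]
contact_force: [-2.5, 2.1, -1.4]
grip_width: -0.0003
bolt_knob top [([0.6355, -0.0827, 0.1171], 0.37)]
bolt_knob side [([0.6363, -0.0834, 0.1232], 0.52)]
[-0.09  0.01  0.04] [-2.37131968  1.61243678 -2.21599916]
```

```bash
python3 -m inch '[[[0.1,0,0],0,0],[[0.2,0,0],0,0],[[0.2,0,0],0,0]]' 
python3 -m inch '[[[0.1,0,0],0,0],[[0.2,0,0],0,0],[[0.2,0,0],0,0]]'
python3 -m inch '[[[0.1,0,0],0,0],[[0.2,0,0],0,0],[[0.2,0,0],0,0]]'
```

```text
clock: 26.83
position: [0.5558, -0.166, 0.0605]
eef_rot: [-2.899, 1.208, 0.006]
contact_force: [-4.9, 4.8, 0.9]
grip_width: -0.0002
clock: 27.08
position: [0.5558, -0.166, 0.0605]
eef_rot: [-2.898, 1.207, 0.013]
contact_force: [-6.9, 7.3, 5.2]
grip_width: 0.0001
clock: 27.33
position: [0.5558, -0.166, 0.0605]
eef_rot: [-2.897, 1.207, 0.019]
contact_force: [-10.0, 9.7, 7.7]
grip_width: 0.0002
```

The drawer is against its stop: the position is stuck and the force rises with each nudge. I'll back off and go to the bolt knob.

```bash
python3 -m inch '[[[-2.5,0,0],0,0],[[-3.5,0,-3],0,0],[[-3.5,0,-7],0,0],[[-3.5,0,-8],0,0],[[-3.5,0,-8],0,0]]'
python3 - <<'E'
from h import *
loc('bolt_knob'); loc('bolt_knob'); print(to([.610,-.110,.104]),get_state()['position'],get_state()['contact_force'])
E
```

```text
clock: 27.75
position: [0.5399, -0.1475, 0.145]
eef_rot: [2.899, -1.207, 0.022]
contact_force: [0.3, -0.5, 0.3]
grip_width: -0.0004
bolt_knob top [([0.6373, -0.0821, 0.1177], 0.39)]
bolt_knob side [([0.6377, -0.0793, 0.1245], 0.44)]
bolt_knob top [([0.6556, -0.2242, -0.0018], 0.58), ([0.6366, -0.0835, 0.1189], 0.38)]
bolt_knob side [([0.6364, -0.082, 0.1221], 0.67)]
[ 2.79 -7.82  3.5 ] [ 0.53493386 -0.14527818  0.13915918] [-0.08024399  0.44243987  0.30986827]
```

```bash
python3 -m inch '[[[2.7,-7.4,0],0,0],[[2.7,-7.4,0],0,0],[[2.7,-7.4,0],0,0],[[2.7,-7.4,2],0,0],[[2.7,-7.4,3.5],0,0],[[2.7,-7.4,3.5],0,0]]' 
python3 -m inch '[[[0,-1,0],0,0],[[0,-2,0],0,0],[[0,-3,0],0,0],[[0,-4,0],0,0],[[0,-5,0],0,0],[[0,-5.5,0],0,0],[[0,-5.5,0],0,0]]'
python3 - <<'E'
from h import *
loc('bolt_knob'); print(get_state()['position'],get_state()['contact_force'])
E
```

```text
clock: 28.65
position: [0.6044, -0.1114, 0.1017]
eef_rot: [2.9, -1.207, -0.012]
contact_force: [-0.6, 0.3, -0.1]
grip_width: -0.0001
clock: 29.23
position: [0.6476, -0.0725, 0.1061]
eef_rot: [-2.9, 1.205, -0.004]
contact_force: [0.3, 0.7, 0.1]
grip_width: -0.0002
bolt_knob top []
bolt_knob side [([0.6604, -0.0602, 0.1232], 0.51)]
[ 0.64586256 -0.07357191  0.10556159] [-0.1937967   0.65867398 -1.0795143 ]
```

```bash
python3 -m inch '[[[0,-0.4,0],0,0],[[0,-0.7,0],0,0],[[0,-0.7,0],0,0]]' 
python3 -m inch '[[[0,-0.2,0],0,0],[[0,-0.3,0],0,0],[[0,-0.3,0],0,0]]' 
python3 -m inch '[[[0,-0.2,0],0,0],[[0,-0.2,0],0,0]]' 
python3 -m inch '[[[0,-0.2,0],0,0],[[0,-0.2,0],0,0]]'
python3 - <<'E'
from h import *
loc('bolt_knob'); print(get_state()['position'],get_state()['contact_force'])
E
```

```text
clock: 29.68
position: [0.651, -0.0686, 0.1054]
eef_rot: [2.9, -1.208, -0.001]
contact_force: [-0.7, -0.1, -0.8]
grip_width: -0.0003
clock: 29.93
position: [0.6518, -0.0677, 0.1054]
eef_rot: [2.898, -1.206, -0.004]
contact_force: [-5.2, -3.4, 1.5]
grip_width: 0.0
clock: 30.1
position: [0.652, -0.0675, 0.1054]
eef_rot: [2.896, -1.204, -0.007]
contact_force: [-7.3, -7.2, 3.4]
grip_width: 0.0001
clock: 30.27
position: [0.6521, -0.0673, 0.1055]
eef_rot: [2.893, -1.202, -0.01]
contact_force: [-10.9, -9.5, 5.4]
grip_width: -0.0003
bolt_knob top []
bolt_knob side [([0.6651, -0.0546, 0.1202], 0.46)]
[ 0.65211759 -0.0672912   0.10544486] [-10.20868377  -9.9301246    4.97304079]
```

```bash
python3 -m inch '[[[-0.2,2.5,0],0,0],[[-0.2,2.5,-3],0,0],[[-0.2,2.5,-7],0,0],[[-0.2,2.5,-8],0,0],[[-0.2,2.5,-8],0,0]]'
python3 - <<'E'
from h import *
loc('bolt_knob',('side',)); loc('kick_tab');loc('frame_top');loc('frame_bottom');rect('frame','top',.014,vision.get_image('top')); print(to([.439,.1937,.15]),get_state()['position'],get_state()['contact_force'])
E
```

```text
clock: 30.88
position: [0.64, -0.0808, 0.19]
eef_rot: [-2.899, 1.208, -0.016]
contact_force: [-0.2, 0.4, 0.6]
grip_width: -0.0002
bolt_knob side [([0.6673, -0.0551, 0.123], 0.48), ([0.4142, 0.1888, 0.0169], 0.43)]
kick_tab top []
kick_tab side [([0.4403, 0.195, 0.0446], 0.64)]
frame_top top [([0.5733, 0.221, 0.008], 0.82)]
frame_top side [([0.571, 0.2199, 0.0093], 0.82)]
frame_bottom top [([0.5727, 0.2205, 0.0071], 0.69)]
frame_bottom side [([0.415, 0.191, 0.0149], 0.61)]
frame no mask
[-33.36  -5.24   3.55] [ 0.63684311 -0.08001525  0.18545457] [-0.64716938  0.55790804  0.06146864]
```

```bash
python3 -m inch '[[[-33.4,-5.3,0],-55.2,4],[[-33.4,-5.3,0],-55.2,4],[[-33.4,-5.3,0],-55.2,4],[[-33.4,-5.3,0],-55.2,4],[[-33.4,-5.3,0],-55.2,4],[[-33.4,-5.3,0],-55.2,4],[[-33.4,-5.3,0],-55.2,4],[[-33.4,-5.3,0],-55.2,4],[[-33.4,-5.3,0],-55.2,4],[[-33.4,-5.3,0],-55.2,4],[[-33.4,-5.3,0],-55.2,4],[[-33.4,-5.3,0],-55.2,4]]'
python3 - <<'E'
from h import *
loc('kick_tab',('side',));loc('frame',('side',));loc('frame_bottom',('side',))
s=get_state();print(to([.4395,.1942,.033]),s['position'],np.degrees(2*np.arctan2(s['eef_rot'][1],s['eef_rot'][0])))
E
```

```text
clock: 32.68
position: [0.4407, 0.1937, 0.1858]
eef_rot: [3.13, 0.271, 0.003]
contact_force: [-0.5, 0.6, 0.3]
grip_width: 0.0401
kick_tab side [([0.44, 0.1923, 0.0461], 0.55)]
frame side [([0.4962, 0.2045, 0.0001], 0.95)]
frame_bottom side [([0.4143, 0.1927, 0.014], 0.78), ([0.6587, -0.2235, 0.0012], 0.44)]
[-0.02 -0.06 15.24] [0.4397971  0.19361319 0.18537298] 9.880567370042812
```

```bash
python3 -m inch '[[[0,-0.05,4],0,4],[[0,-0.05,8],0,4],[[0,-0.05,12],0,4],[[0,-0.05,14.5],0,4],[[0,-0.05,15.2],0,4],[[0,-0.05,15.2],0,4],[[0,-0.05,15.2],0,2],[[0,-0.05,15.2],0,0.5],[[0,-0.05,15.2],0,0.5],[[0,-0.05,15.2],0,0.5],[[0,-0.05,15.2],0,0.5],[[0,-0.05,15.2],0,0.5]]' 25
python3 -m inch '[[[0,0,0],0,0.5],[[0,0,0],0,0.5]]'
```

```text
clock: 33.98
position: [0.4402, 0.1951, 0.0345]
eef_rot: [-3.129, -0.273, -0.005]
contact_force: [1.0, -0.8, 2.0]
grip_width: 0.0133
clock: 34.15
position: [0.4401, 0.195, 0.0341]
eef_rot: [-3.129, -0.273, -0.004]
contact_force: [1.0, -0.2, 3.6]
grip_width: 0.0134
```

```bash
python3 -m inch '[[[0.17,0,-0.6],0,0.5],[[0.36,0,-1.2],0,0.5],[[0.6,0,-1.75],0,0.5],[[0.9,0,-2.3],0,0.5],[[1.2,0,-2.8],0,0.5],[[1.6,0,-3.3],0,0.5],[[1.6,0,-3.3],0,0.5]]'
python3 -m inch '[[[0.3,0,-0.35],0,0.5],[[0.6,0,-0.65],0,0.5],[[0.85,0,-0.9],0,0.5],[[0.9,0,-0.95],0,0.5],[[0.9,0,-0.95],0,0.5]]'
python3 - <<'E'
from h import *
loc('kick_tab',('side',));loc('kick_foot',('side',));loc('frame_bottom',('side',));loc('frame_top',('side',))
d=pic('side','s6');cv2.imwrite('pics/s6c.png',cv2.resize(d['image'][170:300,270:430],None,fx=4,fy=4))
E
```

```text
clock: 34.73
position: [0.4569, 0.198, 0.0676]
eef_rot: [-3.129, -0.273, -0.006]
contact_force: [-0.3, 0.1, -3.2]
grip_width: 0.0133
clock: 35.15
position: [0.4641, 0.1993, 0.0761]
eef_rot: [-3.13, -0.273, -0.001]
contact_force: [0.2, 0.3, -2.6]
grip_width: 0.0133
kick_tab side [([0.4651, 0.1983, 0.0903], 0.61), ([0.7779, 0.0721, 0.0011], 0.52)]
kick_foot side [([0.4378, 0.1914, 0.0587], 0.7)]
frame_bottom side []
frame_top side [([0.5958, 0.221, 0.0637], 0.59)]
```

View pics/s6c.png

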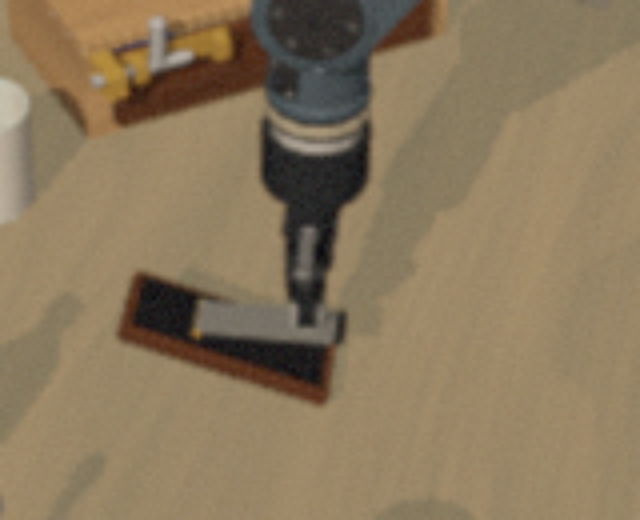

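Picture 7 shows the strut held level by the grip, with the frame tilted about its bottom edge (top end at about (302,247), lifted). The kickstand is about 0.4 rad open. Lifting further should let the frame's weight open it to the stop.

```bash
python3 -m inch '[[[0.2,0,-0.5],0,0.5],[[0.4,0,-1.0],0,0.5],[[0.5,0,-1.5],0,0.5],[[0.5,0,-2],0,0.5],[[0.5,0,-2],0,0.5],[[0.5,0,-2],0,0.5]]'
python3 - <<'E'
from h import *
loc('kick_tab',('side',));loc('kick_foot',('side',));loc('frame_bottom');loc('frame_top')
print(get_state()['contact_force'])
E
```

```text
clock: 36.1
position: [0.4689, 0.2001, 0.0966]
eef_rot: [-3.13, -0.273, -0.002]
contact_force: [-0.2, -0.2, -3.3]
grip_width: 0.0134
kick_tab side [([0.4705, 0.2002, 0.1072], 0.55), ([0.4418, 0.1955, 0.0798], 0.21)]
kick_foot side [([0.4445, 0.1971, 0.0833], 0.62)]
frame_bottom top []
frame_bottom side [([0.4491, 0.1991, 0.0439], 0.82)]
frame_top top [([0.6016, 0.2245, 0.084], 0.65)]
frame_top side [([0.5983, 0.2212, 0.0869], 0.64)]
[ 1.12755874 -0.36321143 -2.74650544]
```

```bash
python3 -m inch '[[[0,0,1],0,0.5],[[0,0,2],0,0.5],[[0,0,2.7],0,0.5],[[0,0,2.7],0,0.5]]'
python3 - <<'E'
from h import *
loc('kick_foot',('side',));loc('frame_bottom',('side',));loc('frame_top',('side',))
print(get_state()['contact_force'],get_state()['position'])
E
python3 -m inch '[[[0,0,0.3],0,1.0],[[0,0,0.3],0,1.5],[[0,0,0.3],0,2.5],[[0,0,0.3],0,4],[[0,0,0.3],0,4],[[0,0,0],0,4],[[0,0,-3],0,4],[[0,0,-5],0,4]]'
python3 - <<'E'
from h import *
loc('kick_tab',('side',));loc('kick_foot',('side',));loc('frame_bottom',('side',));loc('frame_top',('side',))
print(get_state()['contact_force'],get_state()['position'])
E
```

```text
clock: 37.03
position: [0.4675, 0.1998, 0.067]
eef_rot: [3.129, 0.273, -0.006]
contact_force: [0.1, -0.2, -2.3]
grip_width: 0.0134
kick_foot side [([0.4415, 0.1934, 0.0492], 0.76)]
frame_bottom side [([0.4483, 0.1987, 0.0177], 0.77)]
frame_top side [([0.6661, -0.055, 0.122], 0.73), ([0.597, 0.2229, 0.0604], 0.58)]
[-0.06351744 -0.51986756 -2.20431087] [0.46882129 0.20012584 0.06918504]
clock: 38.0
position: [0.4683, 0.2, 0.1197]
eef_rot: [3.13, 0.273, -0.002]
contact_force: [0.3, 0.1, -0.3]
grip_width: 0.0399
kick_tab side [([0.4929, 0.2018, 0.0679], 0.68)]
kick_foot side [([0.4569, 0.1963, 0.0525], 0.55)]
frame_bottom side [([0.4525, 0.2006, 0.0153], 0.73), ([0.6551, -0.2249, 0.0013], 0.51)]
frame_top side [([0.6081, 0.2239, 0.0092], 0.62)]
[ 0.00072152  0.13585458 -0.31654435] [0.46788459 0.1999092  0.1180984 ]
```

The frame lies flat with the kickstand at about 0.35 rad. Regripping the tab and lifting again should ratchet it to the stop.

```bash
python3 -m inch '[[[2.2,0,0],0,4],[[2.2,0,2],0,4],[[2.2,0,4],0,4],[[2.2,0,5.5],0,4],[[2.2,0,5.5],0,4],[[2.2,0,5.5],0,2],[[2.2,0,5.5],0,0.5],[[2.2,0,5.5],0,0.5],[[2.2,0,5.5],0,0.5],[[2.2,0,5.5],0,0.5]]' 40
python3 -m inch '[[[0,0,-0.6],0,0.5],[[0,0,-1.2],0,0.5],[[0,0,-1.8],0,0.5],[[0,0,-2.4],0,0.5],[[0,0,-3],0,0.5],[[0,0,-4],0,0.5],[[0,0,-5],0,0.5],[[0,0,-5],0,0.5],[[0,0,-5],0,0.5]]'
python3 - <<'E'
from h import *
loc('kick_tab',('side',));loc('kick_foot',('side',));loc('frame_bottom');loc('frame_top')
print(get_state()['contact_force'],get_state()['position'])
d=pic('side','s7');cv2.imwrite('pics/s7c.png',cv2.resize(d['image'][170:300,270:430],None,fx=4,fy=4))
E
```

```text
clock: 39.23
position: [0.4907, 0.204, 0.0647]
eef_rot: [-3.13, -0.273, -0.002]
contact_force: [0.6, -0.9, -0.7]
grip_width: 0.0129
clock: 39.98
position: [0.4909, 0.204, 0.115]
eef_rot: [-3.129, -0.273, -0.004]
contact_force: [0.2, -0.5, -2.7]
grip_width: 0.0129
kick_tab side [([0.4884, 0.2034, 0.1198], 0.71)]
kick_foot side [([0.4574, 0.1988, 0.1006], 0.57)]
frame_bottom top []
frame_bottom side [([0.4553, 0.2015, 0.0364], 0.97)]
frame_top top [([0.6082, 0.2275, 0.0666], 0.52)]
frame_top side [([0.608, 0.2244, 0.0736], 0.8)]
[-0.14766357  0.49794975 -2.94630793] [0.49026571 0.20386828 0.11383581]
```

View pics/s7c.png

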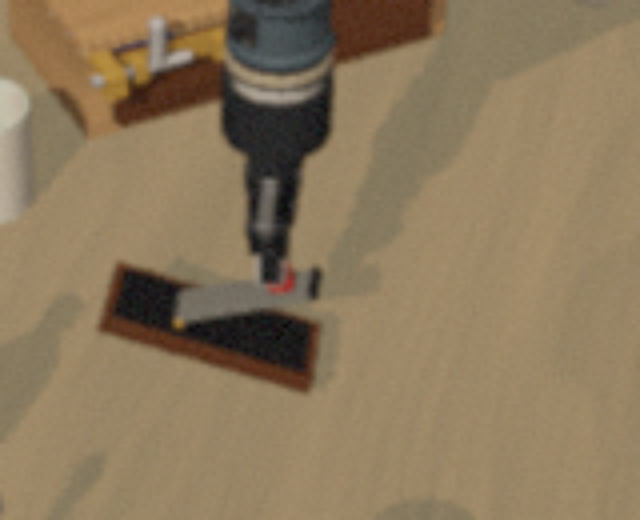

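Picture 8 shows the strut clearly raised with the frame hanging at its stop; the computed angle is about 0.6 rad. I'll set it down and release.

```bash
python3 -m inch '[[[0,0,1],0,0.5],[[0,0,1.8],0,0.5],[[0,0,2.2],0,0.5],[[0,0,2.2],0,0.5],[[0,0,2.2],0,1],[[0,0,2.2],0,2],[[0,0,2.2],0,4],[[0,0,2.2],0,4],[[0,0,-1],0,4],[[0,0,-3],0,6],[[0,0,-7],0,8.5],[[0,0,-8],0,8.5]]'
python3 - <<'E'
from h import *
for i in range(2):
  loc('kick_foot',('side',));loc('frame_bottom',('side',));loc('frame_top')
loc('torch',('side',))
print(get_state()['contact_force'],get_state()['position'])
E
```

```text
clock: 41.63
position: [0.4932, 0.2046, 0.1992]
eef_rot: [-3.129, -0.274, -0.015]
contact_force: [1.7, 0.5, 0.3]
grip_width: 0.0743
kick_foot side [([0.4743, 0.2033, 0.0739], 0.5)]
frame_bottom side [([0.474, 0.2016, 0.0768], 0.35)]
frame_top top [([0.6158, 0.2276, 0.0067], 0.62)]
frame_top side [([0.7798, 0.0716, 0.0004], 0.18)]
kick_foot side [([0.4748, 0.2031, 0.077], 0.82)]
frame_bottom side [([0.4584, 0.201, 0.0153], 0.83)]
frame_top top [([0.613, 0.2272, 0.0085], 0.46)]
frame_top side [([0.6112, 0.2246, 0.0095], 0.71)]
torch side []
[0.10565712 0.1883386  0.12018252] [0.49031884 0.20388457 0.19394986]
```

```bash
python3 -m inch '[[[11.4,-0.1,0],0.5,8.5],[[11.4,-0.1,0],0.5,8.5],[[11.4,-0.1,0],0.5,8.5],[[11.4,-0.1,4],0.5,8.5],[[11.4,-0.1,8],0.5,8.5],[[11.4,-0.1,12],0.5,8.5],[[11.4,-0.1,15],0.5,8.5],[[11.4,-0.1,17],0.5,8.5],[[11.4,-0.1,17.5],0.5,8.5],[[11.4,-0.1,17.5],0.5,8.5]]' 20
python3 - <<'E'
from h import *
loc('frame_top',('side',));loc('frame_bottom',('side',));loc('kick_foot',('side',))
s=get_state();print(s['contact_force'],s['position'],s['grip_width'])
E
```

```text
clock: 43.37
position: [0.6011, 0.2244, 0.0171]
eef_rot: [3.13, 0.26, -0.006]
contact_force: [0.5, -0.0, 0.2]
grip_width: 0.085
frame_top side [([0.6117, 0.2241, 0.0113], 0.71)]
frame_bottom side [([0.4575, 0.2018, 0.0121], 0.8)]
kick_foot side [([0.4748, 0.203, 0.0754], 0.81)]
[ 0.36055202 -0.13138098 -0.26301256] [0.60369695 0.22495195 0.02098623] 0.08508500312930554
```

```bash
python3 -m inch '[[[0,0,0.7],0,8.5],[[0,0,1.3],0,8.5],[[0,0,1.3],0,8.5],[[0,0,1.3],0,8.5]]'
python3 -m inch '[[[0,0,0],0,7.5],[[0,0,0],0,7],[[0,0,0],0,5.8],[[0,0,0],0,5.8],[[0,0,0],0,5.8],[[0,0,0],0,5.8]]' 20
python3 - <<'E'
from h import *
loc('frame_top',('side',))
s=get_state();print(s['contact_force'],s['position'],s['grip_width'])
E
```

```text
clock: 44.0
position: [0.6018, 0.2245, 0.0053]
eef_rot: [3.131, 0.26, -0.002]
contact_force: [1.0, 1.0, -0.7]
grip_width: 0.0851
clock: 44.5
position: [0.6025, 0.2246, 0.0062]
eef_rot: [3.131, 0.26, 0.001]
contact_force: [-0.2, -0.5, 1.5]
grip_width: 0.0651
frame_top side [([0.612, 0.2257, 0.0085], 0.97)]
[-0.59402432 -0.92840451  2.12301867] [0.60257586 0.22459036 0.0061995 ] 0.06524983933199129
```

```bash
python3 -m inch '[[[-0.05,0,-1],0,5.8],[[-0.15,0,-2],0,5.8],[[-0.3,0,-3],0,5.8],[[-0.55,0,-4],0,5.8],[[-0.9,0,-5],0,5.8],[[-1.3,0,-6],0,5.8],[[-1.7,0,-7],0,5.8],[[-2.3,0,-8],0,5.8],[[-2.3,0,-8],0,5.8]]'
python3 - <<'E'
from h import *
loc('frame_top');loc('frame_bottom',('side',));loc('kick_foot',('side',))
s=get_state();print(s['contact_force'],s['position'],s['grip_width'])
d=pic('side','s8');cv2.imwrite('pics/s8c.png',cv2.resize(d['image'][170:300,270:430],None,fx=4,fy=4))
E
```

```text
clock: 45.35
position: [0.5791, 0.221, 0.0884]
eef_rot: [-3.131, -0.26, -0.002]
contact_force: [0.2, 0.1, -3.5]
grip_width: 0.0654
frame_top top []
frame_top side [([0.5888, 0.2241, 0.0923], 0.62)]
frame_bottom side [([0.4357, 0.2015, 0.0806], 0.78), ([0.5176, 0.2113, 0.0718], 0.3)]
kick_foot side [([0.4466, 0.1983, 0.1407], 0.65)]
[ 0.34440915 -0.37079251 -2.86492473] [0.5795751  0.22076109 0.08528482] 0.0655116731754729
```

View pics/s8c.png

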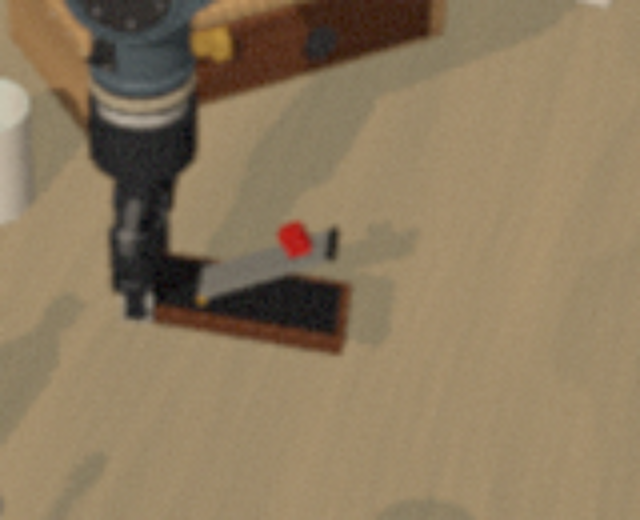

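Picture 9 shows the frame held level: the pads resist rotation at 20 N. I'll lower it and ease the grip so that it pivots under its own weight.

```bash
python3 -m inch '[[[0,0,1],0,5.8],[[0,0,2],0,5.8],[[0,0,3],0,5.8],[[0,0,4],0,5.8],[[0,0,4],0,6.4],[[0,0,4],0,6.4],[[0,0,4],0,6.4],[[0,0,4],0,6.4]]'
python3 - <<'E'
from h import *
loc('frame_top',('side',));loc('frame_bottom',('side',))
E
python3 -m inch '[[[0,0,0],0,6.5],[[0,0,0],0,6.5],[[0,0,0],0,6.5],[[0,0,0],0,6.5]]'
python3 - <<'E'
from h import *
loc('frame_top',('side',));loc('frame_bottom',('side',))
E
```

```text
clock: 46.47
position: [0.5802, 0.221, 0.0463]
eef_rot: [-3.131, -0.26, -0.002]
contact_force: [-0.3, 0.4, -2.0]
grip_width: 0.0652
frame_top side [([0.589, 0.2252, 0.0517], 0.65)]
frame_bottom side [([0.4345, 0.2019, 0.0341], 0.68), ([0.3366, -0.4223, -0.0002], 0.61)]
clock: 47.0
position: [0.5797, 0.2208, 0.0461]
eef_rot: [-3.131, -0.26, -0.0]
contact_force: [-0.5, 0.1, -2.6]
grip_width: 0.065
frame_top side [([0.5919, 0.2207, 0.0497], 0.66)]
frame_bottom side [([0.4374, 0.2011, 0.0344], 0.77)]
```

```bash
python3 -m inch '[[[0,0,0],0,6.55],[[0,0,0],0,6.55],[[0,0,0],0,6.55],[[0,0,0],0,6.55]]'
python3 - <<'E'
from h import *
loc('frame_top',('side',));loc('frame_bottom',('side',))
E
python3 -m inch '[[[0,0,0],0,6.6],[[0,0,0],0,6.6],[[0,0,0],0,6.6],[[0,0,0],0,6.6]]'
python3 - <<'E'
from h import *
loc('frame_top',('side',));loc('frame_bottom',('side',))
E
```

```text
clock: 47.53
position: [0.5797, 0.2208, 0.046]
eef_rot: [-3.131, -0.26, 0.0]
contact_force: [0.8, 0.5, -1.3]
grip_width: 0.0655
frame_top side [([0.5897, 0.222, 0.0512], 0.71)]
frame_bottom side [([0.4408, 0.1998, 0.0131], 0.62)]
clock: 48.07
position: [0.58, 0.2209, 0.0462]
eef_rot: [-3.131, -0.26, -0.001]
contact_force: [-0.6, 0.2, -0.5]
grip_width: 0.0662
frame_top side [([0.6017, 0.2247, 0.009], 0.89)]
frame_bottom side [([0.4427, 0.2004, 0.0139], 0.57)]
```

```bash
python3 -m inch '[[[0,0,-1],0,8.5],[[0,0,-1],0,8.5],[[1.1,0,-1],0,8.5],[[1.1,0,-1],0,8.5]]'
python3 - <<'E'
from h import *
loc('frame_top');loc('frame_bottom',('side',));loc('kick_foot',('side',))
s=get_state();print(s['contact_force'],s['position'],s['grip_width'])
E
```

```text
clock: 48.6
position: [0.5931, 0.223, 0.057]
eef_rot: [-3.13, -0.259, -0.007]
contact_force: [1.0, 0.2, 0.2]
grip_width: 0.0852
frame_top top []
frame_top side [([0.598, 0.2244, 0.0112], 0.83)]
frame_bottom side [([0.4427, 0.2046, 0.0126], 0.57)]
kick_foot side [([0.4582, 0.2002, 0.0743], 0.49), ([0.6597, -0.2219, -0.0003], 0.17)]
[ 0.49287318 -0.75403036  0.15709985] [0.59012822 0.22261256 0.05587919] 0.08498481072306921
```

```bash
python3 -m inch '[[[-0.1,0,2],0,8.5],[[-0.1,0,4],0,8.5],[[-0.1,0,5.1],0,8.5],[[-0.1,0,5.1],0,8.5],[[-0.1,0,5.1],0,5.8],[[-0.1,0,5.1],0,5.8],[[-0.1,0,5.1],0,5.8],[[-0.1,0,5.1],0,5.8],[[-0.1,0,5.1],0,5.8]]'
python3 -m inch '[[[0,0,-1],0,5.8],[[-0.2,0,-2],0,5.8],[[-0.4,0,-3],0,5.8],[[-0.6,0,-4],0,5.8],[[-0.6,0,-4],0,6.52],[[-0.6,0,-4],0,6.52],[[-0.6,0,-4],0,6.52],[[-0.6,0,-4],0,6.52],[[-0.6,0,-4],0,6.52]]'
python3 - <<'E'
from h import *
loc('frame_top',('side',));loc('frame_bottom',('side',))
s=get_state();print(s['contact_force'],s['position'],s['grip_width'])
E
```

```text
clock: 49.75
position: [0.5902, 0.2226, 0.0057]
eef_rot: [-3.131, -0.26, -0.003]
contact_force: [0.6, -0.5, -1.5]
grip_width: 0.0652
clock: 50.5
position: [0.5833, 0.2214, 0.0444]
eef_rot: [3.131, 0.26, -0.002]
contact_force: [-1.4, -0.3, -2.9]
grip_width: 0.0652
frame_top side [([0.594, 0.2231, 0.049], 0.9), ([0.4373, 0.2015, 0.0496], 0.46)]
frame_bottom side [([0.4367, 0.2015, 0.0489], 0.97)]
[ 0.52652603 -0.61570447 -4.06427847] [0.5834978  0.2214704  0.04454442] 0.06516801787090741
```

```bash
python3 -m inch '[[[0,0,0],0,6.55],[[0,0,0],0,6.55],[[0,0,0],0,6.55],[[0,0,0],0,6.55],[[0,0,0],0,6.55]]'
python3 - <<'E'
from h import *
loc('frame_top',('side',));loc('frame_bottom',('side',))
E
python3 -m inch '[[[-0.2,0,-0.7],0,6.55],[[-0.5,0,-1.4],0,6.55],[[-0.8,0,-2.1],0,6.55],[[-1.2,0,-2.8],0,6.55],[[-1.6,0,-3.5],0,6.55],[[-1.6,0,-3.5],0,6.55],[[-1.6,0,-3.5],0,6.55]]'
python3 - <<'E'
from h import *
loc('frame_top',('side',));loc('frame_bottom',('side',))
s=get_state();print(s['contact_force'],s['position'],s['grip_width'])
E
```

```text
clock: 51.12
position: [0.5835, 0.2215, 0.045]
eef_rot: [3.131, 0.26, -0.0]
contact_force: [0.3, 0.4, -2.5]
grip_width: 0.0652
frame_top side [([0.5949, 0.2221, 0.0481], 0.59)]
frame_bottom side [([0.442, 0.2053, 0.0148], 0.77), ([0.6442, -0.2053, 0.0227], 0.52)]
clock: 51.9
position: [0.5681, 0.219, 0.081]
eef_rot: [-3.131, -0.26, -0.003]
contact_force: [0.4, 0.1, -0.9]
grip_width: 0.0654
frame_top side [([0.5784, 0.2219, 0.0891], 0.61)]
frame_bottom side [([0.4458, 0.2017, 0.0121], 0.77)]
[1.16826918 1.60452693 0.22640276] [0.56859836 0.21903662 0.08013066] 0.06532116291896445
```

```bash
python3 -m inch '[[[-0.5,0,-0.7],0,6.55],[[-1,0,-1.4],0,6.55],[[-1.6,0,-2.1],0,6.55],[[-2.3,0,-2.9],0,6.55],[[-3,0,-3.5],0,6.55],[[-3.8,0,-4.1],0,6.55],[[-4.6,0,-4.7],0,6.55],[[-5.3,0,-5.2],0,6.55],[[-5.3,0,-5.2],0,6.55]]'
python3 - <<'E'
from h import *
loc('frame_top',('side',));loc('frame_bottom',('side',));loc('kick_foot',('side',))
s=get_state();print(s['contact_force'],s['position'],s['grip_width'])
E
```

```text
clock: 52.85
position: [0.5138, 0.21, 0.1331]
eef_rot: [3.131, 0.26, -0.001]
contact_force: [0.2, 0.6, -2.1]
grip_width: 0.0656
frame_top side [([0.5249, 0.2149, 0.1471], 0.76), ([0.4121, 0.1927, 0.0835], 0.55)]
frame_bottom side []
kick_foot side [([0.4039, 0.1904, 0.049], 0.72)]
[-0.55523042  1.08301658 -0.75810906] [0.51622164 0.21026574 0.13190779] 0.06567125851532343
```

```bash
python3 -m inch '[[[-0.9,0,-0.5],0,6.55],[[-1.8,0,-0.9],0,6.55],[[-2.7,0,-1.2],0,6.55],[[-3.5,0,-1.5],0,6.55],[[-4.4,0,-1.7],0,6.55],[[-5.5,0,-1.8],0,6.55],[[-5.5,0,-1.8],0,6.55],[[-5.5,0,-1.8],0,5.8],[[-5.5,0,-1.8],0,5.8],[[-5.5,0,-1.8],0,5.8]]'
python3 - <<'E'
from h import *
loc('frame_top');loc('frame_bottom',('side',));loc('kick_foot',('side',))
s=get_state();print(s['contact_force'],s['position'],s['grip_width'])
d=pic('side','s9');cv2.imwrite('pics/s9c.png',cv2.resize(d['image'][170:300,270:430],None,fx=4,fy=4))
E
```

```text
clock: 53.98
position: [0.4623, 0.2012, 0.1501]
eef_rot: [-3.131, -0.26, -0.002]
contact_force: [-0.5, 0.1, -1.5]
grip_width: 0.0651
frame_top top []
frame_top side [([0.4724, 0.2012, 0.1642], 0.97)]
frame_bottom side [([0.4096, 0.1956, 0.0161], 0.96)]
kick_foot side [([0.3632, 0.1875, 0.052], 0.73)]
[-0.07095006  0.60069622 -1.22275532] [0.46142055 0.20107519 0.14988053] 0.06512875196219113
```

View pics/s9c.png

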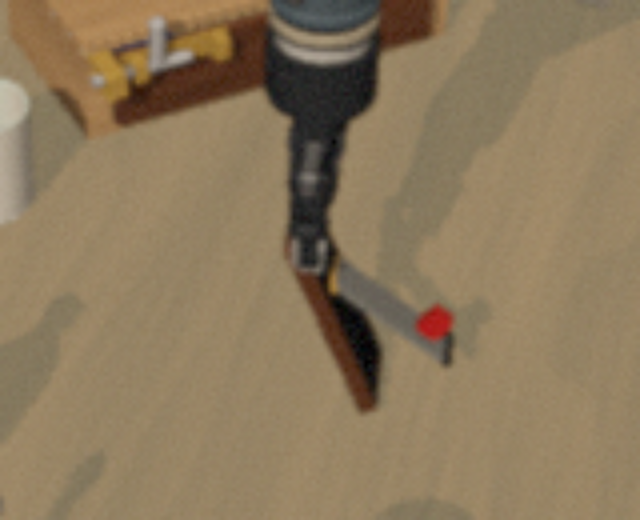

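Picture 10 shows the frame at about 69° with its kickstand fully open (foot at (445,345) in the crop) and its bottom edge just above the table. I'll set the bottom down, ease the grip, and swing the top back over it.

```bash
python3 -m inch '[[[0,0,0.5],0,5.8],[[0,0,1.0],0,5.8],[[0,0,1.1],0,6.54],[[0,0,1.1],0,6.54],[[-0.7,0,0.9],0,6.56],[[-1.5,0,0.7],0,6.56],[[-2.3,0,0.5],0,6.56],[[-3.1,0,0.35],0,6.56],[[-3.9,0,0.25],0,6.56],[[-4.7,0,0.2],0,6.56],[[-4.7,0,0.2],0,5.8],[[-4.7,0,0.2],0,5.8]]'
python3 - <<'E'
from h import *
loc('frame_top',('side',));loc('frame_bottom',('side',));loc('kick_foot',('side',))
s=get_state();print(s['contact_force'],s['position'],s['grip_width'])
E
```

```text
clock: 55.43
position: [0.4142, 0.1933, 0.1479]
eef_rot: [3.131, 0.26, -0.001]
contact_force: [0.2, 0.6, -1.5]
grip_width: 0.0652
frame_top side [([0.4243, 0.1951, 0.1604], 0.73)]
frame_bottom side [([0.3887, 0.1919, 0.0074], 0.66), ([0.4185, 0.1915, 0.0787], 0.38)]
kick_foot side [([0.3341, 0.1806, 0.0309], 0.78), ([0.3871, 0.1961, 0.0059], 0.61)]
[-0.32999993  0.60153168 -2.37662791] [0.41550127 0.19338503 0.14790319] 0.06541481299860694
```

```bash
python3 -m inch '[[[0,0,-1],0,5.8],[[3,0,-1],0,5.8],[[6,0,-1],0,5.8],[[9,0,-1],0,5.8],[[9,0,-1],0,5.8],[[9,0,-0.3],0,5.8],[[9,0,0.2],0,5.8],[[9,0,0.2],0,5.8]]'
python3 -m inch '[[[0,0,0],0,6.54],[[-0.3,0,0],0,6.56],[[-1,0,-0.1],0,6.56],[[-1.8,0,-0.15],0,6.56],[[-2.6,0,-0.2],0,6.56],[[-3.4,0,-0.2],0,6.56],[[-4.2,0,-0.2],0,6.56],[[-5,0,-0.2],0,6.56],[[-5.8,0,-0.1],0,6.56],[[-6.5,0,0],0,6.56],[[-6.5,0,0],0,5.8],[[-6.5,0,0],0,5.8]]'
python3 - <<'E'
from h import *
loc('frame_top',('side',));loc('frame_bottom',('side',));loc('kick_foot',('side',))
s=get_state();print(s['contact_force'],s['position'],s['grip_width'])
E
```

```text
clock: 56.4
position: [0.5043, 0.2082, 0.1464]
eef_rot: [-3.131, -0.26, -0.004]
contact_force: [0.9, -0.1, 5.6]
grip_width: 0.0647
clock: 57.4
position: [0.44, 0.1975, 0.1467]
eef_rot: [-3.131, -0.26, -0.004]
contact_force: [0.8, -1.1, 2.9]
grip_width: 0.0651
frame_top side [([0.4493, 0.1993, 0.1641], 0.85)]
frame_bottom side [([0.4334, 0.1997, 0.0043], 0.81)]
kick_foot side [([0.3789, 0.1882, 0.0172], 0.8)]
[ 0.2021961  -0.14820124  7.21835342] [0.44077959 0.19764038 0.14664368] 0.06533788800819802
```

```bash
python3 -m inch '[[[0,0,-1],0,5.8],[[3,0,-1],0,5.8],[[6,0,-1],0,5.8],[[7,0,-1],0,5.8],[[7,0,-1],0,5.8],[[7,0,-0.3],0,5.8],[[7,0,0.1],0,5.8],[[7,0,0.1],0,5.8]]'
python3 -m inch '[[[0,0,0],0,6.54],[[-0.3,0,0],0,6.56],[[-1,0,0],0,6.57],[[-1.8,0,0],0,6.57],[[-2.6,0,0.05],0,6.57],[[-3.4,0,0.1],0,6.57],[[-4.2,0,0.2],0,6.57],[[-5,0,0.3],0,6.57],[[-5.8,0,0.4],0,6.57],[[-6.5,0,0.4],0,6.57],[[-6.5,0,0.4],0,5.8],[[-6.5,0,0.4],0,5.8]]'
python3 - <<'E'
from h import *
loc('frame_top',('side',));loc('frame_bottom',('side',));loc('kick_foot',('side',))
s=get_state();print(s['contact_force'],s['position'],s['grip_width'])
E
```

```text
clock: 58.37
position: [0.5095, 0.2091, 0.1463]
eef_rot: [-3.131, -0.26, -0.006]
contact_force: [-0.3, -0.5, 11.3]
grip_width: 0.0647
clock: 59.37
position: [0.4445, 0.1983, 0.1411]
eef_rot: [-3.131, -0.26, -0.002]
contact_force: [2.0, 0.4, 1.4]
grip_width: 0.0654
frame_top side [([0.4521, 0.2012, 0.1571], 0.69)]
frame_bottom side [([0.487, 0.2077, 0.0825], 0.33)]
kick_foot side [([0.4369, 0.1977, -0.0024], 0.71), ([0.3405, -0.4223, 0.0017], 0.48)]
[ 1.14697453 -0.14595238  4.00465817] [0.44505432 0.19834459 0.1410484 ] 0.06536348253369718
```

The foot now reads z≈0, so the frame stands leaning on its kickstand in the grip. I'll grip it firmly and carry it to the caddy.

```bash
python3 -m inch '[[[0,0,0],0,5.5],[[0,0,0],0,5.5],[[0,0,-1],0,5.5],[[0,0,-3],0,5.5],[[0,0,-5],0,5.5],[[0,0,-7],0,5.5],[[0,0,-9],0,5.5],[[0,0,-11],0,5.5],[[0,0,-13],0,5.5],[[0,0,-15],0,5.5],[[0,0,-15],0,5.5]]' 35
python3 -m inch '[[[1,4,0],0,5.5],[[2,8,0],0,5.5],[[3,12,0],0,5.5],[[4,16,0],0,5.5],[[5,20,0],0,5.5],[[6,24,0],0,5.5],[[7,28,0],0,5.5],[[8,32,0],0,5.5],[[9,36,0],0,5.5],[[10,40,0],0,5.5],[[11,43.5,0],0,5.5],[[11.4,45.2,0],0,5.5]]'
python3 -m inch '[[[0,0,0],0,5.5],[[0,0,0],0,5.5],[[0,0,0],0,5.5]]'
python3 - <<'E'
from h import *
loc('frame_top');loc('frame_bottom',('side',));loc('kick_foot',('side',))
s=get_state();print(s['contact_force'],s['position'],s['grip_width'])
d=pic('side','s10');cv2.imwrite('pics/s10c.png',cv2.resize(d['image'][60:240,240:440],None,fx=3.2,fy=3.2))
E
```

```text
clock: 60.58
position: [0.4448, 0.1985, 0.2929]
eef_rot: [-3.131, -0.26, -0.004]
contact_force: [1.0, -0.4, -2.1]
grip_width: 0.0644
clock: 61.58
position: [0.6315, -0.2332, 0.287]
eef_rot: [-3.131, -0.254, 0.006]
contact_force: [1.3, 0.1, -1.9]
grip_width: 0.0648
clock: 61.83
position: [0.6298, -0.2274, 0.2882]
eef_rot: [-3.127, -0.259, 0.008]
contact_force: [0.5, 0.6, -2.0]
grip_width: 0.0647
frame_top top []
frame_top side [([0.6412, -0.2274, 0.3057], 0.86)]
frame_bottom side [([0.6838, -0.2117, 0.1547], 0.9)]
kick_foot side [([0.6167, -0.228, 0.1484], 0.45), ([0.6445, -0.2041, 0.0218], 0.45)]
[-0.26080798 -0.95024255 -2.62399811] [ 0.63147707 -0.22812474  0.29133261] 0.06418576387021277
```

View pics/s10c.png

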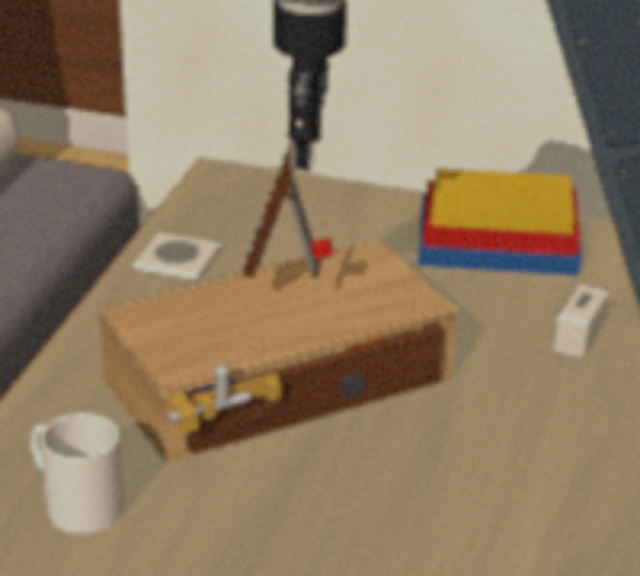

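Picture 11 shows the frame held in its leaning pose above the caddy top, with its bottom edge at (250,272) and foot at (316,273), and the bolt in its keeper. I'll lower it gently.

```bash
python3 -m inch '[[[0,0,1.5],0,5.5],[[0,0,3],0,5.5],[[0,0,3.7],0,5.5],[[0,0,4.1],0,5.5],[[0,0,4.1],0,5.5],[[0,0,4.1],0,5.5]]'
python3 -m inch '[[[0,0,0.2],0,5.5],[[0,0,0.4],0,5.5],[[0,0,0.4],0,5.5]]'
python3 -m inch '[[[0,0,0.2],0,5.5],[[0,0,0.3],0,5.5],[[0,0,0.3],0,5.5]]'
python3 - <<'E'
from h import *
for i in range(2): loc('frame_top',('side',));loc('frame_bottom',('side',));loc('kick_foot',('side',))
E
```

```text
clock: 62.78
position: [0.6318, -0.2289, 0.2503]
eef_rot: [3.131, 0.26, 0.001]
contact_force: [0.1, -0.1, -2.4]
grip_width: 0.0649
clock: 63.03
position: [0.6315, -0.2288, 0.2461]
eef_rot: [3.131, 0.26, 0.0]
contact_force: [-0.5, 0.2, -2.7]
grip_width: 0.0646
clock: 63.28
position: [0.6313, -0.2287, 0.2427]
eef_rot: [-3.131, -0.26, 0.001]
contact_force: [-0.2, 0.4, -2.3]
grip_width: 0.0645
frame_top side [([0.6389, -0.2286, 0.2606], 0.65)]
frame_bottom side [([0.6834, -0.2164, 0.1061], 0.81), ([0.6677, -0.0536, 0.1196], 0.61)]
kick_foot side [([0.6189, -0.2315, 0.1007], 0.49)]
frame_top side [([0.6384, -0.2311, 0.2595], 0.62)]
frame_bottom side [([0.6853, -0.2156, 0.106], 0.6)]
kick_foot side [([0.616, -0.2304, 0.103], 0.65)]
```

```bash
python3 -m inch '[[[0,0,0.15],0,5.5],[[0,0,0.3],0,5.5],[[0,0,0.3],0,5.5]]'
python3 -m inch '[[[0,0,0.15],0,5.5],[[0,0,0.25],0,5.5],[[0,0,0.25],0,5.5]]'
python3 - <<'E'
from h import *
for i in range(2): loc('frame_bottom',('side',));loc('kick_foot',('side',))
E
```

```text
clock: 64.13
position: [0.632, -0.2288, 0.2405]
eef_rot: [3.13, 0.26, 0.002]
contact_force: [0.7, -0.0, -0.3]
grip_width: 0.0647
clock: 64.38
position: [0.6333, -0.2287, 0.2401]
eef_rot: [3.13, 0.259, 0.008]
contact_force: [0.8, 2.4, 6.0]
grip_width: 0.0643
frame_bottom side [([0.684, -0.2184, 0.1052], 0.61)]
kick_foot side [([0.6197, -0.2314, 0.1014], 0.66)]
frame_bottom side [([0.6861, -0.2149, 0.1025], 0.9)]
kick_foot side [([0.6185, -0.2307, 0.098], 0.48)]
```

```bash
python3 -m inch '[[[0,0,-0.1],0,6.5],[[0,0,-0.1],0,6.55],[[0,0,-0.1],0,6.6],[[0,0,-0.1],0,6.65],[[0,0,-0.1],0,6.8],[[0,0,-0.1],0,7.2],[[0,0,-0.1],0,8],[[0,0,-0.1],0,8.5],[[0,0,-0.1],0,8.5],[[0,0,-0.1],0,8.5]]'
python3 - <<'E'
from h import *
loc('frame_bottom',('side',));loc('kick_foot',('side',));loc('frame_top',('side',))
s=get_state();print(s['contact_force'],s['position'],s['grip_width'])
E
python3 -m inch '[[[0,0,-1],0,8.5],[[0,0,-2],0,8.5],[[0,0,-4],0,8.5],[[0,0,-6],0,8.5],[[0,0,-9],0,8.5],[[0,0,-12],0,8.5],[[-4,0,-14],0,8.5],[[-8,0,-14],0,8.5],[[-12,0,-14],0,8.5],[[-15,0,-14],0,8.5],[[-15,0,-14],0,8.5],[[-15,0,-14],0,8.5]]'
python3 - <<'E'
from h import *
for i in range(2): loc('frame_bottom');loc('kick_foot',('side',));loc('frame_top');loc('frame')
loc('bolt_knob'); loc('mug',('top',));loc('caddy',('top',))
s=get_state();print(s['contact_force'],s['position'])
d=pic('side','s11');cv2.imwrite('pics/s11c.png',cv2.resize(d['image'][80:240,240:440],None,fx=3.2,fy=3.2))
E
```

```text
clock: 65.62
position: [0.6314, -0.2288, 0.2383]
eef_rot: [-3.131, -0.26, 0.0]
contact_force: [-0.2, -0.1, 0.5]
grip_width: 0.0851
frame_bottom side [([0.6841, -0.2141, 0.1018], 0.73)]
kick_foot side [([0.6185, -0.2309, 0.0991], 0.72)]
frame_top side [([0.6455, -0.2276, 0.2569], 0.51)]
[ 0.92343658 -0.57301812  0.4066567 ] [ 0.63150326 -0.22875427  0.23849468] 0.08502567368866228
clock: 66.92
position: [0.4827, -0.2539, 0.3805]
eef_rot: [3.129, 0.256, 0.004]
contact_force: [0.1, 0.7, 0.1]
grip_width: 0.085
frame_bottom top [([0.6838, -0.2191, 0.1022], 0.6)]
frame_bottom side [([0.6867, -0.2151, 0.1017], 0.69)]
kick_foot side [([0.618, -0.234, 0.1], 0.58), ([0.682, -0.2122, 0.0996], 0.46)]
frame_top top [([0.6475, -0.2269, 0.2548], 0.66)]
frame_top side [([0.6468, -0.2241, 0.2582], 0.83)]
frame top [([0.6749, -0.221, 0.1813], 0.55)]
frame side [([0.6786, -0.2221, 0.1781], 0.83)]
frame_bottom top [([0.683, -0.2204, 0.0999], 0.9)]
frame_bottom side [([0.683, -0.2178, 0.1003], 0.67)]
kick_foot side [([0.6173, -0.2293, 0.0989], 0.55)]
frame_top top []
frame_top side [([0.648, -0.2293, 0.2579], 0.67)]
frame top [([0.6724, -0.2211, 0.1789], 0.64), ([0.6007, 0.4666, 0.0017], 0.23)]
frame side [([0.6808, -0.2223, 0.1798], 0.94), ([0.6808, 0.3619, -0.0049], 0.53)]
bolt_knob top [([0.6663, -0.0548, 0.1198], 0.53)]
bolt_knob side [([0.6651, -0.0559, 0.1192], 0.38)]
mug top [([0.778, 0.0652, -0.0036], 0.87)]
caddy top [([0.6573, -0.2214, -0.0007], 0.75), ([0.6012, -0.2326, 0.134], 0.67)]
[ 0.4472336 -0.7513457  0.4321757] [ 0.48355578 -0.25348359  0.37847858]
```

View pics/s11c.png

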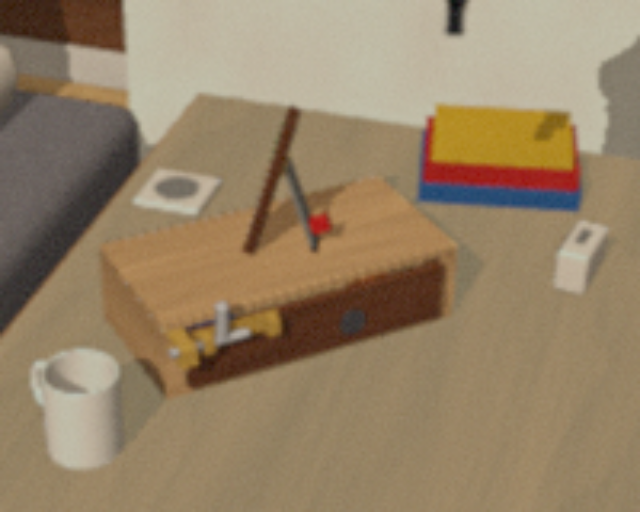

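Run:
```python
from h import *
loc('remote');s=get_state();print(s['clock'],s['contact_force'])
for t,p in [('bell',0),('containers',0),('clock',0),('lotion',0)]: loc(t,('top',))
from plant import sign_off
print(sign_off())
```

```text
remote top []
remote side []
68.9667 [-0.41890584 -0.37820226 -0.49218064]
bell top [([0.6024, 0.4643, 0.0002], 0.67), ([0.6717, -0.2217, 0.1811], 0.27)]
containers top [([0.3588, 0.4651, 0.0029], 0.62)]
clock top [([0.6829, -0.2193, 0.101], 0.71), ([0.3415, -0.4199, 0.0014], 0.66)]
lotion top [([0.6836, 0.3718, 0.0017], 0.64)]
the job is handed in; nothing more can be done
None
```

I stowed the clip, torch and spectacle case in the drawer, then shut it and slid the bolt home. The frame now stands on the caddy, leaning on its opened kickstand. No remote was found at any point, so I treated it as absent. I handed in at 69 s of the 208 s allowed, and no verdict was reported.

**Last checks**
- **Drawer:** it was pushed against its stop, with the force rising and no further movement.
- **Bolt:** the knob moved about 40 mm, to (0.666, -0.055), and stopped there.
- **Frame:** its bottom edge read z≈0.101 and the foot 0.099, against the caddy top at 0.100. The top end read 0.257, and the kickstand measured about 0.6 rad on the table.
- **Bystanders:** the mug, bell, containers, clock and lotion bottle all read within a few mm of where they started. The clock's top-scored reading landed on the frame, and the second one matched its own place.
- **Robot:** it was clear of everything at hand-in.

**What went wrong or disagreed**
- **Torch placement:** the wrist force reached about 57 N while I lowered the torch into the drawer, most likely the finger linkage on the front panel's edge. If that counts as the gripper's body, it passed the 40 N limit.
- **Torch position:** the network placed the torch in two spots about 2 cm apart, both inside the drawer. Some readings also confused it with other objects.
- **Frame handling:** the frame slipped once and fell about 4 cm flat onto the table. Its kickstand stayed open, and I gripped it again.

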